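Run the next batch of samples on the bench shaker

TASK

Take every finished tall amber bottle out of the shaker's holder block and stand it upright in the steel tray, and stand every short sample jar fully down in a hole of the block. When that is done, turn the clamp knob clockwise until it clicks past its detent and locks, and only after that set the timer to seven clicks clockwise from its off stop. Leave the other things on the counter where they are.

Things in the scene. Friction and masses are not known exactly. Their poses are not given: they have to be found in the camera images.
- shaker: Bench shaker, fixed: white box 240 (x) x 340 (y) x 75 mm high. Origin under its centre, z up, x away from the robot at yaw 0. On its top, at its -y end, an aluminium holder block 170 x 170 x 50 mm with four holes; at its +y end two knobs: timer (x -56, y +95 mm) and clamp (x +56, y +95 mm).
- block_centre (a point): Centre of the holder block's top face, 125 mm above the counter.
- tray: Shallow open steel tray, fixed, 210 (its x) x 125 (its y) mm outside, walls 30 mm high and 4 mm thick, floor 4 mm thick. Origin under its centre, z up.
- timer_grip (a point): On the timer knob's vertical axis at grip height, 111 mm above the counter. Black disc 68 mm across and 10 mm high on the shaker's 75 mm deck, with an upright grip bar 56 mm long, 18 mm thick, up to 53 mm above the deck. A white pointer line runs from the axis out along one end of the bar. The point turns with the knob: bar along its x, pointer to its -x.
- timer (a joint): Timer angle, rad, growing clockwise from above; 0 is the off stop (pointer along the shaker's -x, to the robot), far stop 10 clicks on. A click every 30 deg (0.524 rad): the knob pulls into the nearest click (up to 0.25 N m) and stays there. Eleven white marks on the panel show the clicks, longer at 0, 5 and 10. Starts at a click from 1 to 4.
- clamp_grip (a point): On the clamp knob's vertical axis at grip height, 111 mm above the counter. A dark steel wing: upright bar 66 mm long, 18 mm thick, up to 53 mm above the deck, on a disc 44 mm across. The bar lies along the point's x axis, which turns with the knob.
- clamp (a joint): Clamp angle, rad, growing clockwise from above; 0 open (bar along the shaker's x), about 1.57 locked (bar along its y), stop at 1.65. A strong detent (up to 0.33 N m) pulls it back to 0 until it is turned past 0.79, then it clicks over to 1.57 and stays.
- hole0 (a point): Centre of the mouth of one hole of the holder block, at the block's top face (125 mm above the counter); hole 54 mm across, 30 mm deep, so its floor is 95 mm above the counter. Holes are 80 mm apart along the shaker's x and y.
- jar0: Short sample jar, may be absent: clear body 50 mm across, white screw cap 52 mm across from 46 mm up to the top at 68 mm, heavy base, about 0.15 kg. Stands loose on the counter. Origin at the centre of its foot, z up.
- hole1 (a point): Centre of the mouth of one hole of the holder block, at the block's top face (125 mm above the counter); hole 54 mm across, 30 mm deep, so its floor is 95 mm above the counter. Holes are 80 mm apart along the shaker's x and y.
- jar1: Short sample jar, may be absent: clear body 50 mm across, white screw cap 52 mm across from 46 mm up to the top at 68 mm, heavy base, about 0.15 kg. Stands loose on the counter. Origin at the centre of its foot, z up.
- hole2 (a point): Centre of the mouth of one hole of the holder block, at the block's top face (125 mm above the counter); hole 54 mm across, 30 mm deep, so its floor is 95 mm above the counter. Holes are 80 mm apart along the shaker's x and y.
- jar2: Short sample jar, may be absent: clear body 50 mm across, white screw cap 52 mm across from 46 mm up to the top at 68 mm, heavy base, about 0.15 kg. Stands loose on the counter. Origin at the centre of its foot, z up.
- hole3 (a point): Centre of the mouth of one hole of the holder block, at the block's top face (125 mm above the counter); hole 54 mm across, 30 mm deep, so its floor is 95 mm above the counter. Holes are 80 mm apart along the shaker's x and y.
- jar3: Short sample jar, may be absent: clear body 50 mm across, white screw cap 52 mm across from 46 mm up to the top at 68 mm, heavy base, about 0.15 kg. Stands loose on the counter. Origin at the centre of its foot, z up.
- bottle0: Tall finished bottle, may be absent: amber body 50 mm across up to 60 mm, sloping shoulder to 80 mm, white narrow cap 28 mm across from 80 mm up to the top at 112 mm, about 0.14 kg. Stands in one of the holes at the start. Origin at the centre of its foot, z up.
- bottle1: Tall finished bottle, may be absent: amber body 50 mm across up to 60 mm, sloping shoulder to 80 mm, white narrow cap 28 mm across from 80 mm up to the top at 112 mm, about 0.14 kg. Stands in one of the holes at the start. Origin at the centre of its foot, z up.
- tape: Bystander, not to be disturbed: roll of paper tape lying flat, 76 mm across, 25 mm high. Origin at the centre of its underside.
- stapler: Bystander, not to be disturbed: small stapler, 75 mm long, 30 mm wide, 35 mm high, lying along its x. Origin at the centre of its underside.
- mug: Bystander, not to be disturbed: white mug, 80 mm across, 90 mm high, handle at its +y. Origin at the centre of its underside.

How it is judged:
By the outcome, as a careful person would: the job done as asked, in the order asked, and still so for the second after the job is handed in, with the robot touching nothing.
Of jar0, jar1, jar2, jar3 only 3 to 4 are there at a start; the rules pass over those that are not, and their reading is None.
Of bottle0, bottle1 only 1 to 2 are there at a start; the rules pass over those that are not, and their reading is None.
At some moment in a run one of jar0, jar1, jar2, jar3 may be knocked a few centimetres aside while the robot is not near it.
It also fails if it takes over 210 s, if anything falls off the work surface, if the arm or the gripper's body presses on something with over 40 N, if the wrist force passes 120 N, or if a joint passes its speed limit or range.

ROBOT

A 6-joint arm with a two-finger parallel gripper is mounted at the origin on the work surface. World frame = base frame: x ahead of the robot, y to its left, z up, the work surface at z = 0. Lengths are in mm, angles in degrees, forces in N, time in s.
With the tool pointing down it reaches from about 325 to 775 mm from the base axis. Payload 5.5 kg.
Tool frame: the origin (TCP) lies at the very end of the fingers, on their centre line; the grasp point (between the pads) lies robot.tcp_to_grasp behind it (robot.tcp_to_grasp is the distance from the TCP to the grasp point, in mm); z points along the fingers, y is the direction in which the jaws open and shut (so a half turn about z gives the same grasp; the last joint's range is limited). The gripper opens to 88 mm and grips with 3 to 60 N. Pads are 20 mm wide; open, the fingers measure 115 mm over their backs; the gripper's body (75 mm by 178 mm) begins 61 mm behind the grasp point.
Start: joints at [69.517, 5.22, 70.514, -0, 104.267, -3.249], TCP at [177.775, 573.073, 222.631] pointing down, gripper open.
Joint ranges: [-164.24, 164.24], [-49.07, 125.15], [9.68, 141.18], [-86.29, 266.29], [3.28, 154.24], [-151.56, 151.56]. Speed limits (degrees/s): [147.25, 147.25, 172.46, 180, 180, 180].

INTERFACE

Orientations are given as a 3x3 rotation matrix whose columns are the frame's x, y, z axes.
In Python, from workcell import robot, grab_frame, calibration gives the robot as it stands.
- The arm moves only by the tool apply_moves, never from a script. Its argument "increments" is a list of rows, each an object of numbers: "dx", "dy", "dz": the shift along the tool's x, y, z scaled (see below); "ax", "ay", "az": the turn, a rotation vector about the tool's x, y, z scaled (see below). In form: [{"dx": .., "dy": .., "dz": .., "ax": .., "ay": .., "az": ..}, ...]. A call has 1 to 5 rows; each row is the pose to reach, as a shift and turn from the pose commanded when the call began, along the tool's axes at that moment, turning the shorter way round; what a row does not reach only later rows make up. The controller multiplies each number of a shift by 1 m and each number of a turn by 360 degrees. A row lasts 1/12 s, in which the tool goes at most 41.7 mm and 7.16 degrees, less where a joint would pass 70% of its speed; a pose out of reach is approached as far as the arm can. A call with a number of a shift or a turn outside -1 to 1 is refused whole. A call with a gripper value outside its range is refused whole. "claw" is the opening, from 0 (shut) to 1 (fully open), set as the call begins (left out, the last holds). The fingers move at their own pace and stop on an object; "force" is the grip in N (left out, the last holds). Time passes only in rows, so rows that repeat a pose let the fingers close. It gives the time, the measured TCP pose, the force and the opening at its end, in the units of the state.
- robot.observe(): the state, without advancing time (a new reading comes with each control period).
- grab_frame(name): name is "scene" or "side" or "wrist"; returns the picture (420x560x3 uint8, blue, green, red); there is no depth.
- calibration(name): a dict with "camera_matrix" (3x3 intrinsics, pixels), "dist_coeffs" ([k1, k2, p1, p2, k3] as OpenCV has them; the pictures are not rectified), "xyz" and "rotation" of the camera in the world. Camera axes: x right, y up, looking along -z (the intrinsics and any distortion apply to the point x, -y, -z); pixel columns grow to the right and rows downward; lengths in mm; the calibration is good to about 2 mm. A picture is of the moment at which its call begins: read the wrist's pose just before it. calibration takes no time and is no camera call; for the wrist camera it gives the pose at the moment of the call.
- robot.job_done(): hands the job in, once; it reports no verdict.
The state is a dict: "time_s": time; "joints": joint angles; "qvel": joint speeds; "joint_efforts": joint torques, N m; "tcp_pos": TCP position; "eef_rot": TCP orientation; "contact_force": force on the tool from outside, world axes, zero at the start; "ft_torque": the same for the moment, N m; "grip_width": finger opening in mm.
Only numpy, scipy, OpenCV 4.12 (cv2) and the standard library are available. Lean on these libraries where they do the work, as an engineer would, in place of code of your own. Each camera call takes 0.05 s, during which the arm holds its last target.

## Working session

There is one attempt and no reset: what is moved stays moved. The work goes in short steps, Python scripts to look and compute and a tool call to move; the robot and the scene stay as the last step left them, time stands still between calls to the robot, and variables do not carry over. Pictures are saved under pics/ and viewed, and the job is handed in when it is done.

Besides the shell and the picture viewer there is one more tool, called after "Request:" as a command line: name --argument value ..., lists and objects as JSON in quotes. apply_moves: Moves the arm, as the interface text tells. Shifts and turns lie within -1 to 1; 1 stands for 1 m of shift or 360 degrees of turn. Its arguments: {"type":"object","properties":{"increments":{"type":"array","items":{"type":"object","properties":{"dx":{"type":"number"},"dy":{"type":"number"},"dz":{"type":"number"},"ax":{"type":"number"},"ay":{"type":"number"},"az":{"type":"number"}}}},"claw":{"type":"number"},"force":{"type":"number"}},"required":["increments"]}

```bash
ls -la; mkdir -p pics; python3 - <<'E'
from workcell import robot, grab_frame, calibration
import cv2,numpy as np
print(robot.observe()); print(robot.tcp_to_grasp)
for n in ["scene","side","wrist"]:
    c=calibration(n); print(n,c)
    cv2.imwrite(f"pics/{n}0.png",grab_frame(n))
E
```

```text
total 12
drwxr-xr-x  3 agent agent 4096 Dec  6 10:48 .
drwxr-xr-x 23 root  root  4096 Dec  6 10:48 ..
drwxr-xr-x  2 agent agent 4096 Dec  6 10:48 pics
{'time_s': 0.0, 'joints': array([ 6.95146440e+01,  5.26288400e+00,  7.05787505e+01, -8.33626444e-04,
        1.04265938e+02, -3.24797298e+00]), 'qvel': array([-0.01215625, -0.11671668, -0.04670276, -0.02022111, -0.03809931,
        0.02415742]), 'joint_efforts': array([-4.83635595e-04, -4.46460056e+01, -4.06444895e+01,  6.97140349e-02,
        2.92713119e-02, -1.37389025e-04]), 'tcp_pos': array([177.70073538, 572.79044941, 221.54005339]), 'eef_rot': array([[-9.55084134e-01,  2.96334074e-01, -6.43855306e-04],
       [ 2.96334759e-01,  9.55082510e-01, -1.76370375e-03],
       [ 9.22894233e-05, -1.87528218e-03, -9.99998237e-01]]), 'contact_force': array([0.01948814, 0.27870983, 0.65365894]), 'ft_torque': array([ 0.0077766 ,  0.03764814, -0.01389252]), 'grip_width': 87.9715588309636}
18.700000000000003
scene {'camera_matrix': array([[412.66137814,   0.        , 284.26484757],
       [  0.        , 412.66137814, 201.71454865],
       [  0. 
[... 617 characters left out ...]
yz': array([ 427.65147444, -716.27793641,  860.75396399]), 'rotation': array([[ 0.97409381,  0.1684277 , -0.15090847],
       [-0.22577262,  0.68604794, -0.69163931],
       [-0.01296077,  0.70779257,  0.70630142]])}
wrist {'camera_matrix': array([[308.27817788,   0.        , 275.39530787],
       [  0.        , 308.27817788, 208.65147719],
       [  0.        ,   0.        ,   1.        ]]), 'dist_coeffs': array([-0.00359073,  0.        ,  0.        ,  0.        ,  0.        ]), 'xyz': array([102.89954892, 597.06035152, 384.13446274]), 'rotation': array([[ 0.29778382, -0.91544219, -0.27072199],
       [ 0.95463014,  0.28482434,  0.08692752],
       [-0.00246891, -0.28432498,  0.95872478]])}
```

View pics/scene0.png

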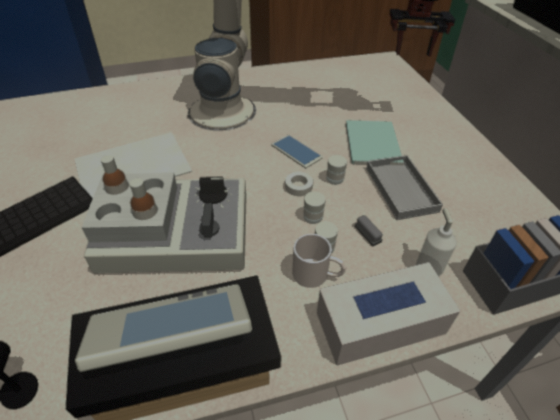

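View pics/side0.png

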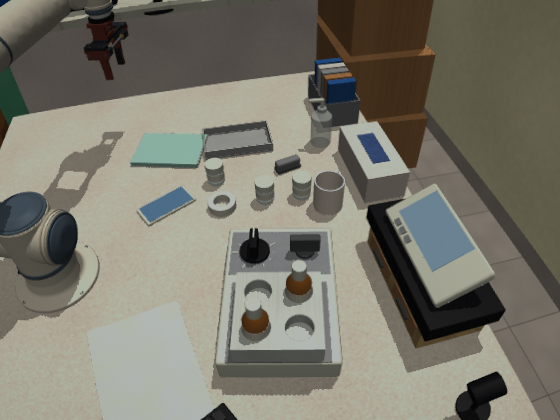

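View pics/wrist0.png

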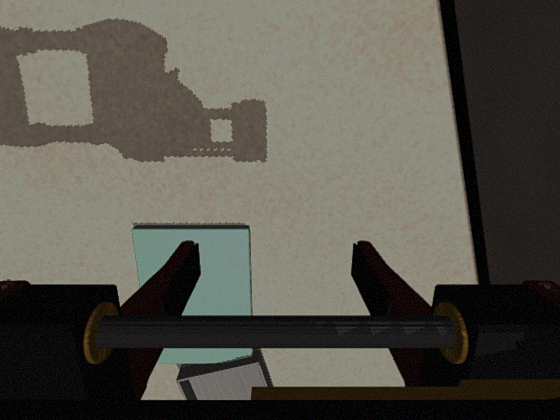

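The scene and side views show two bottles in the block: side (255,318) and (299,283). Three jars stand loose at side (215,172), (264,190) and (302,184). The mug is at (328,192), the tape at (222,203), the stapler at (288,163) and the tray at (238,140). I'll enlarge both pictures next.

```bash
cat > h.py <<'E'
import numpy as np, cv2
from workcell import robot, grab_frame, calibration
def ray(c,uv):
    p=cv2.undistortPoints(np.array([[uv]],float),c["camera_matrix"],c["dist_coeffs"])[0,0]
    d=c["rotation"]@np.array([p[0],-p[1],-1.]); return c["xyz"],d/np.linalg.norm(d)
def plane(c,uv,z):
    o,d=ray(c,uv); return o+d*(z-o[2])/d[2]
def proj(c,P):
    P=np.atleast_2d(P).astype(float); q=(P-c["xyz"])@c["rotation"]; q[:,1:]*=-1
    return cv2.projectPoints(q,np.zeros(3),np.zeros(3),c["camera_matrix"],c["dist_coeffs"])[0][:,0]
def tri(c1,u1,c2,u2):
    o1,d1=ray(c1,u1);o2,d2=ray(c2,u2)
    A=np.stack([d1,-d2],1); t=np.linalg.lstsq(A,o2-o1,rcond=None)[0]
    a=o1+d1*t[0];b=o2+d2*t[1]; return (a+b)/2,np.linalg.norm(a-b)
def crop(img,x0,y0,x1,y1,name,f):
    cv2.imwrite("pics/"+name,cv2.resize(img[y0:y1,x0:x1],None,fx=f,fy=f,interpolation=cv2.INTER_CUBIC))
E
python3 - <<'E'
from h import *
i=cv2.imread("pics/side0.png")
crop(i,130,120,350,270,"s1.png",3.5); crop(i,210,220,350,380,"s2.png",3.7)
i=cv2.imread("pics/scene0.png")
crop(i,270,110,450,290,"c1.png",3.3); crop(i,80,150,260,280,"c2.png",4.4)
E
```

```text
(no output)
```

View pics/s1.png

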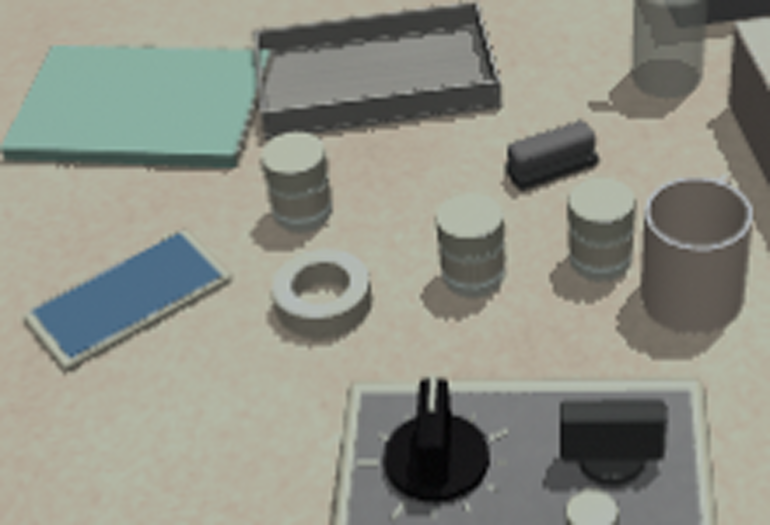

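View pics/s2.png

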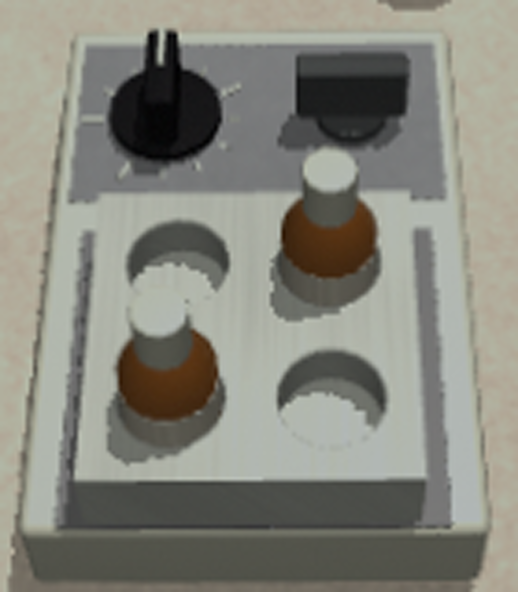

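View pics/c1.png

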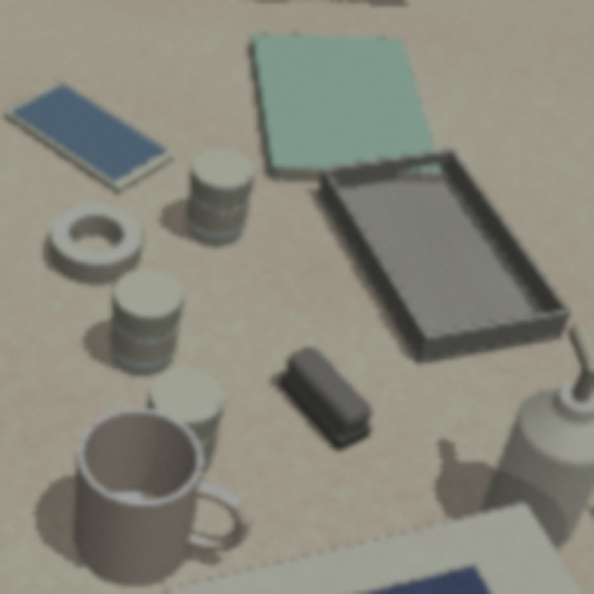

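View pics/c2.png

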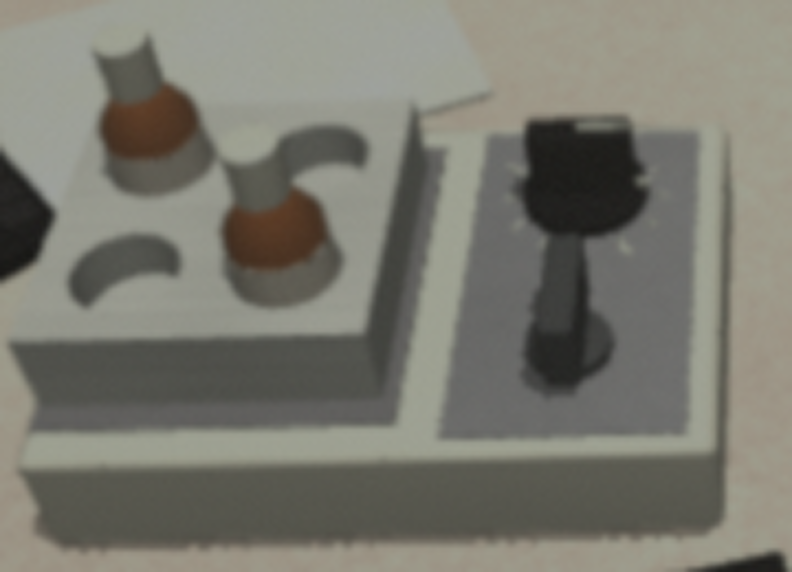

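```bash
python3 - <<'E'
from h import *
S=calibration("side");C=calibration("scene")
f=lambda p,o,s:((p[0]+.5)/s-.5+o[0],(p[1]+.5)/s-.5+o[1])
s1=lambda *p:f(p,(130,120),3.5); s2=lambda *p:f(p,(210,220),3.7)
c1=lambda *p:f(p,(270,110),3.3); c2=lambda *p:f(p,(80,150),4.4)
print("jars side z68",[plane(S,s1(*p),68)[:2].round(1) for p in [(294,155),(470,217),(601,201)]])
print("jars scene z68",[plane(C,c1(*p),68)[:2].round(1) for p in [(222,172),(147,298),(186,394)]])
print("bottle side z207",[plane(S,s2(*p),207)[:2].round(1) for p in [(160,312),(330,169)]])
print("bottle scene",[plane(C,c2(*p),207)[:2].round(1) for p in [(123,40),(250,143)]])
print("tri bottle",tri(S,s2(160,312),C,c2(123,40)),tri(S,s2(330,169),C,c2(250,143)))
print("block corners side",[plane(S,s2(*p),125)[:2].round(1) for p in [(100,195),(414,193),(75,480),(425,478)]])
print("deck corners side",[plane(S,s2(*p),75)[:2].round(1) for p in [(77,36),(446,36),(22,530),(490,530)]])
print("block corners scene",[plane(C,c2(*p),125)[:2].round(1) for p in [(415,103),(365,333),(12,343)]])
print("deck scene",[plane(C,c2(*p),75)[:2].round(1) for p in [(722,127),(718,452),(22,465)]])
print("tape side z25",plane(S,s1(322,287),25)[:2],"scene",plane(C,c1(96,237),25)[:2])
print("tray rim side z30",[plane(S,s1(*p),30)[:2].round(1) for p in [(258,32),(474,6),(499,84),(264,115)]])
print("tray rim scene",[plane(C,c1(*p),30)[:2].round(1) for p in [(322,172),(453,152),(566,313),(420,343)]])
print("stapler",plane(S,s1(551,140),35)[:2],plane(C,c1(330,385),35)[:2])
print("mug rim",plane(S,s1(698,213),90)[:2],plane(C,c1(140,457),90)[:2])
print("clamp bar top z128 side",[plane(S,s2(*p),128)[:2].round(1) for p in [(297,65),(408,65)]])
print("timer bar top",[plane(S,s2(*p),128)[:2].round(1) for p in [(163,35),(162,90)]], [plane(C,c2(*p),128)[:2].round(1) for p in [(527,122),(633,122)]])
E
```

```text
jars side z68 [array([428.5, 240.3]), array([550.7, 135.4]), array([651.1, 129.1])]
jars scene z68 [array([435.6, 244. ]), array([558.2, 138.2]), array([653.9, 133.8])]
bottle side z207 [array([ 452.6, -310.3]), array([ 548.4, -249.4])]
bottle scene [array([ 455.9, -305.6]), array([ 549.8, -246.5])]
tri bottle (array([ 452.29090736, -307.21684209,  203.58697061]), np.float64(1.9070505869945074)) (array([ 548.44478761, -247.3331996 ,  205.21195471]), np.float64(1.5759002989830275))
block corners side [array([ 436.6, -178.7]), array([ 604.3, -217.6]), array([ 398.9, -343.2]), array([ 563.3, -380.8])]
deck corners side [array([441.3, -16. ]), array([669.7, -71.6]), array([ 366.6, -339.4]), array([ 596.4, -393.4])]
block corners scene [array([ 441. , -175.6]), array([ 603. , -213.3]), array([ 566.6, -377. ])]
deck scene [array([446.3, -11.1]), array([676. , -61.2]), array([ 599. , -386.3])]
tape side z25 [432.63921566 131.61427812] scene [439.47239186 137.86335809]
tray rim side z30 [array([414.7, 468.5]), array([614.4, 458.5]), array([613.3, 337.7]), array([409. , 345.6])]
tray rim scene [array([414.2, 348.4]), array([417.4, 472.7]), array([621.4, 463.2]), array([620.8, 336.9])]
stapler [638.85280885 247.10933508] [646.07352678 250.48009071]
mug rim [710.86167519  75.9545241 ] [714.41308938  78.90300939]
clamp bar top z128 side [array([ 562.5, -115.8]), array([ 625.4, -131.2])]
timer bar top [array([490.5, -74.5]), array([ 482.6, -115.8])] [array([ 475.5, -119.4]), array([489.9, -65.3])]
```

Both views agree within about 5 mm. The shaker yaw is about -13°, the block centre (502,-278) and the tray centre (516,404). The timer pointer is along shaker +y, so it starts at click 3. Next I'll move over the block and measure closer with the wrist camera.

```bash
cat >> h.py <<'E'
from scipy.spatial.transform import Rotation as Rn
def Rdown(yaw):
    a=np.radians(yaw); y=np.array([np.cos(a),np.sin(a),0]); z=np.array([0,0,-1.]); return np.stack([np.cross(y,z),y,z],1)
def go(x,y,z,yaw=77,o=None):
    o=o or robot.observe(); R=o["eef_rot"]
    d=R.T@(np.array([x,y,z])-o["tcp_pos"])/1000
    r=Rn.from_matrix(R.T@Rdown(yaw)).as_rotvec(degrees=True)/360
    w=np.degrees(np.arctan2(R[1,1],R[0,1]))
    print("t",round(o["time_s"],2),"tcp",o["tcp_pos"].round(1),"yaw",w.round(2),"w",round(o["grip_width"],1),"F",o["contact_force"].round(1),"j6",o["joints"][5].round(1))
    print("d",d.round(4),"a",r.round(4))
E
python3 -c "
from h import *
go(540,-180,300)"
```

```text
t 0.15 tcp [177.7 572.9 221.8] yaw 72.77 w 88.2 F [ 0.2 -0.3 -0.4] j6 -3.3
d [-0.5691 -0.6119 -0.0774] a [-0.0002 -0.     -0.0118]
```

Request:
apply_moves --increments '[{"dx": -0.1, "dy": -0.11, "dz": -0.08}, {"dx": -0.55, "dy": -0.65, "dz": -0.1, "az": -0.0118}, {"dx": -0.55, "dy": -0.65, "dz": -0.1, "az": -0.0118}, {"dx": -0.55, "dy": -0.65, "dz": -0.1, "az": -0.0118}, {"dx": -0.55, "dy": -0.65, "dz": -0.1, "az": -0.0118}]'

```text
validation failed for argument at $.in...
```

```bash
python3 -c "
from h import *
go(530,-280,320)"
```

```text
t 0.15 tcp [177.7 572.9 221.8] yaw 72.77 w 88.2 F [ 0.2 -0.3 -0.4] j6 -3.3
d [-0.5891 -0.7104 -0.0972] a [-0.0002 -0.     -0.0118]
```

Request:
apply_moves --increments '[{"dx": -0.1, "dy": -0.11, "dz": -0.08, "ax": 0, "ay": 0, "az": 0}, {"dx": -0.59, "dy": -0.71, "dz": -0.1, "ax": 0, "ay": 0, "az": -0.0118}, {"dx": -0.59, "dy": -0.71, "dz": -0.1, "ax": 0, "ay": 0, "az": -0.0118}, {"dx": -0.59, "dy": -0.71, "dz": -0.1, "ax": 0, "ay": 0, "az": -0.0118}, {"dx": -0.59, "dy": -0.71, "dz": -0.1, "ax": 0, "ay": 0, "az": -0.0118}]'

```text
time_s: 0.57
tcp_pos: [256.7, 384.6, 257.2]
eef_rot: [[-0.975, 0.224, -0.0], [0.224, 0.975, -0.0], [0.0, -0.0, -1.0]]
contact_force: [0.9, -0.4, 0.9]
grip_width: 88.1
```

```bash
python3 -c "
from h import *
go(530,-280,320)"
```

```text
t 0.57 tcp [256.7 384.6 257.2] yaw 77.06 w 88.1 F [ 0.9 -0.4  0.9] j6 -25.0
d [-0.4152 -0.5865 -0.0626] a [-0.0001 -0.      0.0002]
```

Request:
apply_moves --increments '[{"dx": -0.41, "dy": -0.59, "dz": -0.06, "ax": 0, "ay": 0, "az": 0}, {"dx": -0.41, "dy": -0.59, "dz": -0.06, "ax": 0, "ay": 0, "az": 0}, {"dx": -0.41, "dy": -0.59, "dz": -0.06, "ax": 0, "ay": 0, "az": 0}, {"dx": -0.41, "dy": -0.59, "dz": -0.06, "ax": 0, "ay": 0, "az": 0}, {"dx": -0.41, "dy": -0.59, "dz": -0.06, "ax": 0, "ay": 0, "az": 0}]'

```text
time_s: 0.98
tcp_pos: [333.6, 191.7, 274.8]
eef_rot: [[-0.975, 0.224, 0.0], [0.224, 0.975, 0.0], [-0.0, 0.0, -1.0]]
contact_force: [1.4, 0.4, 0.4]
grip_width: 87.4
```

Request:
apply_moves --increments '[{"dx": -0.3, "dy": -0.42, "dz": -0.06, "ax": 0, "ay": 0, "az": 0}, {"dx": -0.3, "dy": -0.42, "dz": -0.06, "ax": 0, "ay": 0, "az": 0}, {"dx": -0.3, "dy": -0.42, "dz": -0.06, "ax": 0, "ay": 0, "az": 0}, {"dx": -0.3, "dy": -0.42, "dz": -0.06, "ax": 0, "ay": 0, "az": 0}, {"dx": -0.3, "dy": -0.42, "dz": -0.06, "ax": 0, "ay": 0, "az": 0}]'

```text
time_s: 1.4
tcp_pos: [413.1, 0.4, 299.0]
eef_rot: [[-0.974, 0.225, 0.001], [0.225, 0.974, 0.0], [-0.0, 0.0, -1.0]]
contact_force: [1.2, 0.3, -0.1]
grip_width: 87.7
```

```bash
python3 -c "
from h import *
go(530,-280,320)"
```

```text
t 1.4 tcp [4.131e+02 4.000e-01 2.990e+02] yaw 77.0 w 87.7 F [ 1.2  0.3 -0.1] j6 -81.7
d [-0.1769 -0.2469 -0.0209] a [0.     0.0001 0.    ]
```

Request:
apply_moves --increments '[{"dx": -0.177, "dy": -0.247, "dz": -0.03, "ax": 0, "ay": 0, "az": 0}, {"dx": -0.177, "dy": -0.247, "dz": -0.03, "ax": 0, "ay": 0, "az": 0}, {"dx": -0.177, "dy": -0.247, "dz": -0.03, "ax": 0, "ay": 0, "az": 0}, {"dx": -0.177, "dy": -0.247, "dz": -0.03, "ax": 0, "ay": 0, "az": 0}, {"dx": -0.177, "dy": -0.247, "dz": -0.03, "ax": 0, "ay": 0, "az": 0}]'

```text
time_s: 1.82
tcp_pos: [493.1, -191.1, 319.2]
eef_rot: [[-0.974, 0.225, -0.0], [0.225, 0.974, 0.0], [0.0, 0.0, -1.0]]
contact_force: [1.0, 1.0, 1.0]
grip_width: 87.8
```

Request:
apply_moves --increments '[{"dx": -0.05, "dy": -0.075, "dz": 0, "ax": 0, "ay": 0, "az": 0}, {"dx": -0.05, "dy": -0.075, "dz": 0, "ax": 0, "ay": 0, "az": 0}, {"dx": -0.05, "dy": -0.075, "dz": 0, "ax": 0, "ay": 0, "az": 0}, {"dx": -0.05, "dy": -0.075, "dz": 0, "ax": 0, "ay": 0, "az": 0}, {"dx": -0.05, "dy": -0.075, "dz": 0, "ax": 0, "ay": 0, "az": 0}]'

```text
time_s: 2.23
tcp_pos: [524.5, -272.9, 318.7]
eef_rot: [[-0.974, 0.225, -0.001], [0.225, 0.974, 0.001], [0.001, 0.001, -1.0]]
contact_force: [-0.6, -0.7, 0.1]
grip_width: 88.2
```

```bash
python3 -c "
from h import *
go(549.8,-247.5,260)
i=grab_frame('wrist');cv2.imwrite('pics/w1.png',i)
import pickle;pickle.dump(calibration('wrist'),open('w1.pkl','wb'))"
```

```text
t 2.23 tcp [ 524.5 -272.9  318.7] yaw 76.99 w 88.2 F [-0.6 -0.7  0.1] j6 -107.8
d [-0.019   0.0304  0.0587] a [ 0.0002 -0.0002 -0.    ]
```

View pics/w1.png

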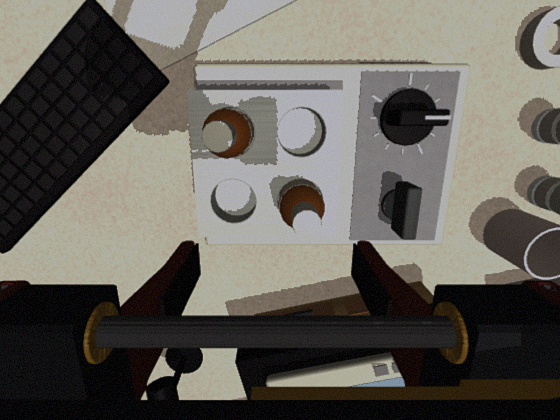

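```bash
python3 -c "
from h import *
i=cv2.imread('pics/w1.png');crop(i,180,55,370,250,'w1a.png',3); crop(i,345,55,475,250,'w1b.png',3)"
```

```text
(no output)
```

View pics/w1a.png

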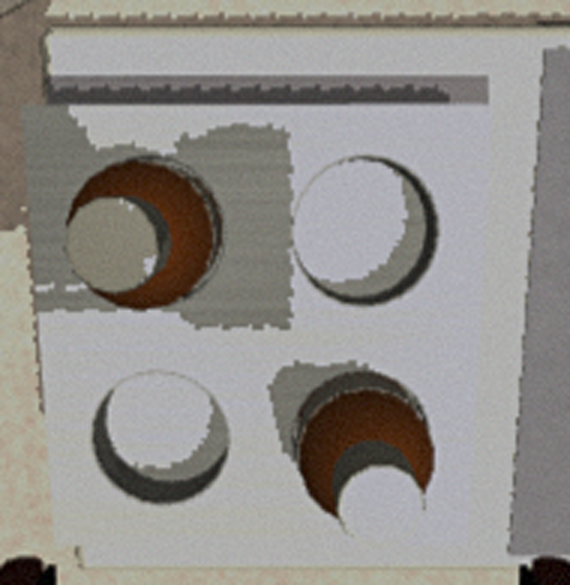

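View pics/w1b.png

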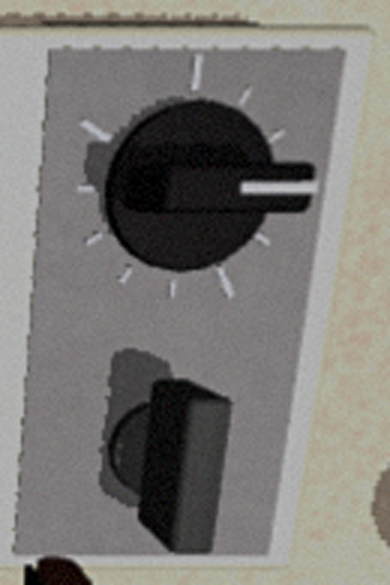

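```bash
python3 -c "
from h import *
import pickle;W=pickle.load(open('w1.pkl','rb'))
f=lambda *p:((p[0]+.5)/3-.5+180,(p[1]+.5)/3-.5+55)
g=lambda *p:((p[0]+.5)/3-.5+345,(p[1]+.5)/3-.5+55)
a=plane(W,f(366,230),125);b=plane(W,f(160.5,436.5),125)
print('hole-+',a.round(1),'hole+-',b.round(1),np.hypot(*(a-b)[:2]),'diag ang',np.degrees(np.arctan2(*(a-b)[1::-1]))-135)
m=(a+b)/2;print('block',m)
print('bottles',plane(W,f(112,245),207),plane(W,f(381,509),207))
print('timer bar ends', plane(W,g(118,187),128),plane(W,g(316,187),128), 'disc',plane(W,g(187,185),85))
print('clamp bar top',[plane(W,g(*p),128).round(1) for p in [(192,393),(232,402),(180,552),(213,552)]])
y=np.radians(-13);
for n,x,yy in [('tim',-56,95),('cl',56,95)]:
  pass
"
```

```text
hole-+ [ 469.6 -228.6  125. ] hole+- [ 529.5 -324.8  125. ] 113.34823255629382 diag ang -13.058257573909273
block [ 499.54382682 -276.70931609  125.        ]
bottles [ 452.13124704 -307.07733454  207.        ] [ 549.31276467 -247.05520109  207.        ]
timer bar ends [ 474.78731162 -137.3378549   128.        ] [491.15290045 -66.37136917 128.        ] disc [483.63612186 -95.38772097  85.        ]
clamp bar top [array([ 558.3, -119. ,  128. ]), array([ 565.4, -104.1,  128. ]), array([ 624.1, -130.9,  128. ]), array([ 627.1, -117.7,  128. ])]
```

Request:
apply_moves --increments '[{"dx": -0.018, "dy": 0.031, "dz": 0.03, "ax": 0, "ay": 0, "az": 0}, {"dx": -0.018, "dy": 0.031, "dz": 0.07, "ax": 0, "ay": 0, "az": 0}, {"dx": -0.018, "dy": 0.031, "dz": 0.1, "ax": 0, "ay": 0, "az": 0}, {"dx": -0.018, "dy": 0.031, "dz": 0.1, "ax": 0, "ay": 0, "az": 0}, {"dx": -0.018, "dy": 0.031, "dz": 0.1, "ax": 0, "ay": 0, "az": 0}]'

```text
time_s: 2.7
tcp_pos: [548.2, -245.0, 218.7]
eef_rot: [[-0.975, 0.223, -0.003], [0.223, 0.975, 0.001], [0.003, 0.001, -1.0]]
contact_force: [-0.3, 0.5, 0.4]
grip_width: 87.6
```

```bash
python3 -c "
from h import *
go(549.3,-247,178)
i=grab_frame('wrist');cv2.imwrite('pics/w2.png',i)"
```

```text
t 2.7 tcp [ 548.2 -245.   218.7] yaw 77.13 w 87.6 F [-0.3  0.5  0.4] j6 -104.5
d [-0.0016 -0.0018  0.0407] a [ 0.0001 -0.0004  0.0004]
```

View pics/w2.png

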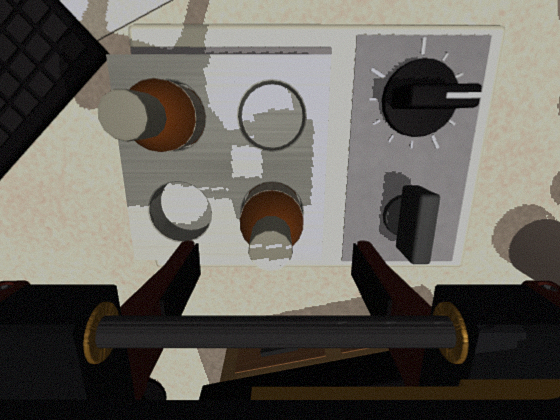

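The bottle cap at (271,243) is centred between the fingers at about 277. I'll descend and grip.

Request:
apply_moves --increments '[{"dx": -0.0016, "dy": -0.0018, "dz": 0.025, "ax": 0, "ay": 0, "az": 0}, {"dx": -0.0016, "dy": -0.0018, "dz": 0.04, "ax": 0, "ay": 0, "az": 0}, {"dx": -0.0016, "dy": -0.0018, "dz": 0.04, "ax": 0, "ay": 0, "az": 0}]'

```text
time_s: 3.0
tcp_pos: [550.4, -249.1, 180.3]
eef_rot: [[-0.974, 0.225, 0.001], [0.225, 0.974, -0.001], [-0.001, -0.0, -1.0]]
contact_force: [-0.4, 0.2, -0.6]
grip_width: 87.8
```

Request:
apply_moves --increments '[{"dx": 0, "dy": 0, "dz": 0, "ax": 0, "ay": 0, "az": 0}, {"dx": 0, "dy": 0, "dz": 0, "ax": 0, "ay": 0, "az": 0}, {"dx": 0, "dy": 0, "dz": 0, "ax": 0, "ay": 0, "az": 0}, {"dx": 0, "dy": 0, "dz": 0, "ax": 0, "ay": 0, "az": 0}, {"dx": 0, "dy": 0, "dz": 0, "ax": 0, "ay": 0, "az": 0}]' --claw 0 --force 25

```text
time_s: 3.42
tcp_pos: [550.7, -249.4, 180.6]
eef_rot: [[-0.974, 0.225, 0.002], [0.225, 0.974, -0.001], [-0.002, -0.001, -1.0]]
contact_force: [0.0, 0.1, -0.2]
grip_width: 58.4
```

Request:
apply_moves --increments '[{"dx": 0, "dy": 0, "dz": 0, "ax": 0, "ay": 0, "az": 0}, {"dx": 0, "dy": 0, "dz": 0, "ax": 0, "ay": 0, "az": 0}, {"dx": 0, "dy": 0, "dz": 0, "ax": 0, "ay": 0, "az": 0}]'

```text
time_s: 3.67
tcp_pos: [550.3, -249.1, 179.2]
eef_rot: [[-0.974, 0.225, -0.0], [0.225, 0.974, 0.0], [0.0, 0.0, -1.0]]
contact_force: [0.3, -0.2, 0.9]
grip_width: 38.0
```

Request:
apply_moves --increments '[{"dx": 0, "dy": 0, "dz": 0, "ax": 0, "ay": 0, "az": 0}, {"dx": 0, "dy": 0, "dz": 0, "ax": 0, "ay": 0, "az": 0}, {"dx": 0, "dy": 0, "dz": 0, "ax": 0, "ay": 0, "az": 0}, {"dx": 0, "dy": 0, "dz": -0.008, "ax": 0, "ay": 0, "az": 0}, {"dx": 0, "dy": 0, "dz": -0.02, "ax": 0, "ay": 0, "az": 0}]'

```text
time_s: 4.08
tcp_pos: [549.7, -248.8, 198.1]
eef_rot: [[-0.974, 0.225, -0.003], [0.225, 0.974, 0.002], [0.003, 0.001, -1.0]]
contact_force: [-0.4, -0.4, -1.6]
grip_width: 27.8
```

Request:
apply_moves --increments '[{"dx": 0, "dy": 0, "dz": -0.015, "ax": 0, "ay": 0, "az": 0}, {"dx": 0, "dy": 0, "dz": -0.03, "ax": 0, "ay": 0, "az": 0}, {"dx": 0, "dy": 0, "dz": -0.055, "ax": 0, "ay": 0, "az": 0}, {"dx": 0, "dy": 0, "dz": -0.08, "ax": 0, "ay": 0, "az": 0}, {"dx": 0, "dy": 0, "dz": -0.1, "ax": 0, "ay": 0, "az": 0}]'

```text
time_s: 4.5
tcp_pos: [550.3, -249.1, 302.7]
eef_rot: [[-0.974, 0.225, 0.002], [0.225, 0.974, -0.001], [-0.003, -0.001, -1.0]]
contact_force: [-0.2, -0.7, -0.3]
grip_width: 27.5
```

```bash
python3 -c "
from h import *
go(470,404,260)
i=grab_frame('side');cv2.imwrite('pics/sd2.png',i)"
```

```text
t 4.5 tcp [ 550.3 -249.1  302.7] yaw 77.01 w 27.5 F [-0.2 -0.7 -0.3] j6 -104.6
d [0.2251 0.6184 0.0417] a [-0.0001  0.0004  0.    ]
```

View pics/sd2.png

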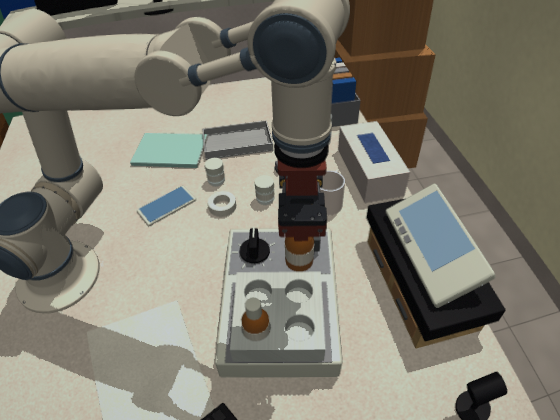

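The bottle is held at side (300,250) and its hole is empty. I'll carry it to the tray.

Request:
apply_moves --increments '[{"dx": 0.005, "dy": 0.014, "dz": 0, "ax": 0, "ay": 0, "az": 0}, {"dx": 0.014, "dy": 0.038, "dz": 0, "ax": 0, "ay": 0, "az": 0}, {"dx": 0.026, "dy": 0.072, "dz": 0, "ax": 0, "ay": 0, "az": 0}, {"dx": 0.038, "dy": 0.106, "dz": 0, "ax": 0, "ay": 0, "az": 0}, {"dx": 0.05, "dy": 0.14, "dz": 0, "ax": 0, "ay": 0, "az": 0}]'

```text
time_s: 4.97
tcp_pos: [532.0, -99.3, 297.3]
eef_rot: [[-0.974, 0.225, -0.003], [0.225, 0.974, 0.001], [0.003, 0.001, -1.0]]
contact_force: [1.2, -0.2, -0.0]
grip_width: 27.3
```

Request:
apply_moves --increments '[{"dx": 0.012, "dy": 0.034, "dz": 0, "ax": 0, "ay": 0, "az": 0}, {"dx": 0.024, "dy": 0.068, "dz": 0, "ax": 0, "ay": 0, "az": 0}, {"dx": 0.036, "dy": 0.102, "dz": 0, "ax": 0, "ay": 0, "az": 0}, {"dx": 0.048, "dy": 0.136, "dz": 0, "ax": 0, "ay": 0, "az": 0}, {"dx": 0.06, "dy": 0.17, "dz": 0, "ax": 0, "ay": 0, "az": 0}]'

```text
time_s: 5.38
tcp_pos: [511.3, 80.1, 297.6]
eef_rot: [[-0.975, 0.224, -0.002], [0.224, 0.975, 0.0], [0.002, -0.0, -1.0]]
contact_force: [1.5, -0.3, -1.4]
grip_width: 27.8
```

Request:
apply_moves --increments '[{"dx": 0.012, "dy": 0.034, "dz": 0, "ax": 0, "ay": 0, "az": 0}, {"dx": 0.024, "dy": 0.068, "dz": 0, "ax": 0, "ay": 0, "az": 0}, {"dx": 0.036, "dy": 0.102, "dz": 0, "ax": 0, "ay": 0, "az": 0}, {"dx": 0.048, "dy": 0.136, "dz": 0, "ax": 0, "ay": 0, "az": 0}, {"dx": 0.06, "dy": 0.17, "dz": 0, "ax": 0, "ay": 0, "az": 0}]'

```text
time_s: 5.8
tcp_pos: [490.8, 259.0, 297.6]
eef_rot: [[-0.975, 0.224, -0.002], [0.224, 0.975, -0.001], [0.002, -0.001, -1.0]]
contact_force: [1.0, -0.4, -1.0]
grip_width: 27.6
```

```bash
python3 -c "
from h import *
go(470,404,200)
import pickle;pickle.dump(calibration('wrist'),open('w3.pkl','wb'))
i=grab_frame('wrist');cv2.imwrite('pics/w3.png',i)"
```

```text
t 5.8 tcp [490.8 259.  297.6] yaw 77.05 w 27.6 F [ 1.  -0.4 -1. ] j6 -52.7
d [0.0526 0.1367 0.0976] a [-0.0002 -0.0003  0.0001]
```

View pics/w3.png

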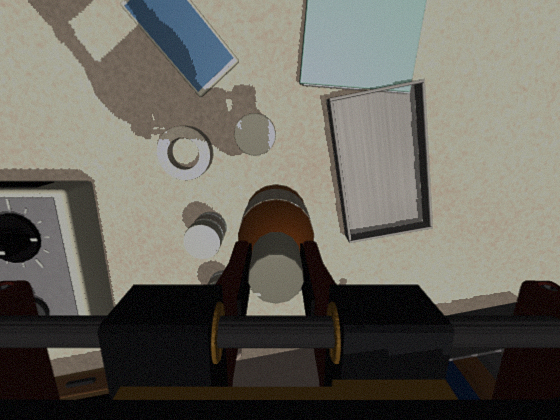

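```bash
python3 -c "
from h import *
import pickle;W=pickle.load(open('w3.pkl','rb'))
r=[plane(W,p,30)[:2] for p in [(324,97),(424,81),(432,227),(350,242)]]
print(np.round(r,1),np.mean(r,0)); print('jars',plane(W,(256,134),68),plane(W,(202,240),68),'tape',plane(W,(184,151),25))"
```

```text
[[403.3 344.9]
 [413.2 474.9]
 [617.8 467.7]
 [614.1 345.5]] [512.10126784 408.25868244]
jars [427.80593771 249.04570721  68.        ] [548.06994571 142.75333499  68.        ] tape [428.94492903 142.35452852  25.        ]
```

Request:
apply_moves --increments '[{"dx": 0.012, "dy": 0.03, "dz": 0, "ax": 0, "ay": 0, "az": 0}, {"dx": 0.024, "dy": 0.062, "dz": 0.0, "ax": 0, "ay": 0, "az": 0}, {"dx": 0.036, "dy": 0.094, "dz": 0.02, "ax": 0, "ay": 0, "az": 0}, {"dx": 0.048, "dy": 0.124, "dz": 0.05, "ax": 0, "ay": 0, "az": 0}, {"dx": 0.053, "dy": 0.137, "dz": 0.08, "ax": 0, "ay": 0, "az": 0}]'

```text
time_s: 6.27
tcp_pos: [469.7, 405.7, 217.9]
eef_rot: [[-0.975, 0.222, -0.0], [0.222, 0.975, 0.002], [0.0, 0.002, -1.0]]
contact_force: [0.2, 0.0, -1.3]
grip_width: 27.6
```

```bash
python3 -c "
from h import *
go(472,404,88)"
```

```text
t 6.27 tcp [469.7 405.7 217.9] yaw 77.19 w 27.6 F [ 0.2  0.  -1.3] j6 -39.5
d [-0.0027 -0.0014  0.1299] a [ 0.0003 -0.0001  0.0005]
```

Request:
apply_moves --increments '[{"dx": 0, "dy": 0, "dz": 0.025, "ax": 0, "ay": 0, "az": 0}, {"dx": 0, "dy": 0, "dz": 0.055, "ax": 0, "ay": 0, "az": 0}, {"dx": 0, "dy": 0, "dz": 0.085, "ax": 0, "ay": 0, "az": 0}, {"dx": 0, "dy": 0, "dz": 0.105, "ax": 0, "ay": 0, "az": 0}, {"dx": 0, "dy": 0, "dz": 0.115, "ax": 0, "ay": 0, "az": 0}]'

```text
time_s: 6.68
tcp_pos: [468.7, 400.9, 98.3]
eef_rot: [[-0.975, 0.224, -0.007], [0.224, 0.975, -0.005], [0.006, -0.006, -1.0]]
contact_force: [-0.8, 0.6, -1.7]
grip_width: 27.8
```

```bash
python3 -c "
from h import *
go(472,404,88)
cv2.imwrite('pics/sc4.png',grab_frame('scene'))
i=grab_frame('side');crop(i,180,80,340,220,'sd4.png',4)"
```

```text
t 6.68 tcp [468.7 400.9  98.3] yaw 77.05 w 27.8 F [-0.8  0.6 -1.7] j6 -39.7
d [-0.0025  0.0038  0.0103] a [-0.001  -0.0009  0.0001]
```

View pics/sd4.png

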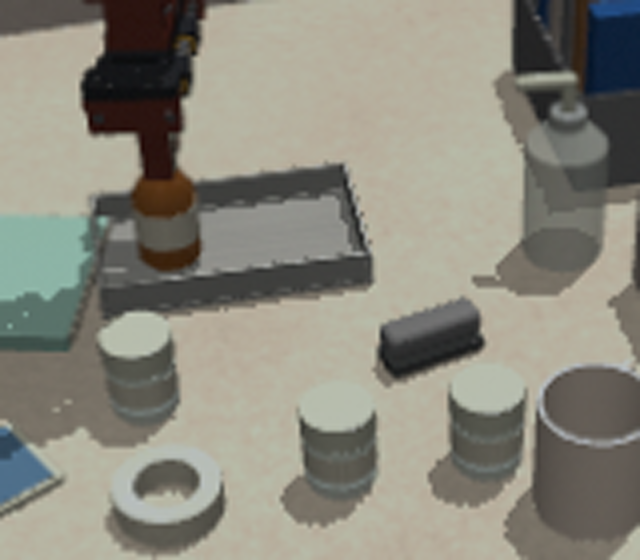

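The bottle hangs inside the tray at crop (168,250), clear of the walls. I'll lower it slowly to contact.

Request:
apply_moves --increments '[{"dx": 0, "dy": 0.002, "dz": 0.003, "ax": 0, "ay": 0, "az": 0}, {"dx": 0, "dy": 0.002, "dz": 0.006, "ax": 0, "ay": 0, "az": 0}, {"dx": 0, "dy": 0.002, "dz": 0.008, "ax": 0, "ay": 0, "az": 0}, {"dx": 0, "dy": 0.002, "dz": 0.009, "ax": 0, "ay": 0, "az": 0}, {"dx": 0, "dy": 0.002, "dz": 0.01, "ax": 0, "ay": 0, "az": 0}]'

```text
time_s: 7.2
tcp_pos: [472.5, 404.4, 95.1]
eef_rot: [[-0.974, 0.225, 0.001], [0.225, 0.974, 0.001], [-0.001, 0.001, -1.0]]
contact_force: [-0.4, 0.3, -1.2]
grip_width: 27.6
```

```bash
python3 -c "
from h import *
go(472,404,88)"
```

```text
t 7.2 tcp [472.5 404.4  95.1] yaw 77.01 w 27.6 F [-0.4  0.3 -1.2] j6 -39.6
d [ 0.0004 -0.0005  0.0071] a [0.0002 0.0001 0.    ]
```

Request:
apply_moves --increments '[{"dx": 0, "dy": 0, "dz": 0.002, "ax": 0, "ay": 0, "az": 0}, {"dx": 0, "dy": 0, "dz": 0.004, "ax": 0, "ay": 0, "az": 0}, {"dx": 0, "dy": 0, "dz": 0.006, "ax": 0, "ay": 0, "az": 0}, {"dx": 0, "dy": 0, "dz": 0.006, "ax": 0, "ay": 0, "az": 0}]'

```text
time_s: 7.53
tcp_pos: [472.2, 404.2, 88.1]
eef_rot: [[-0.974, 0.225, 0.0], [0.225, 0.974, 0.0], [-0.0, 0.0, -1.0]]
contact_force: [-0.5, -0.8, -1.2]
grip_width: 27.3
```

```bash
python3 -c "
from h import *
go(472,404,88)"
```

```text
t 7.53 tcp [472.2 404.2  88.1] yaw 77.01 w 27.3 F [-0.5 -0.8 -1.2] j6 -39.6
d [ 0.0002 -0.0002  0.0001] a [0. 0. 0.]
```

Request:
apply_moves --increments '[{"dx": 0, "dy": 0, "dz": 0.001, "ax": 0, "ay": 0, "az": 0}, {"dx": 0, "dy": 0, "dz": 0.002, "ax": 0, "ay": 0, "az": 0}, {"dx": 0, "dy": 0, "dz": 0.002, "ax": 0, "ay": 0, "az": 0}]'

```text
time_s: 7.78
tcp_pos: [472.4, 404.2, 88.1]
eef_rot: [[-0.974, 0.225, 0.001], [0.225, 0.974, 0.001], [-0.001, 0.001, -1.0]]
contact_force: [-1.8, -1.8, 6.2]
grip_width: 27.3
```

Contact reads +6 N, so the bottle is standing. I'll release and lift.

Request:
apply_moves --increments '[{"dx": 0, "dy": 0, "dz": -0.001, "ax": 0, "ay": 0, "az": 0}, {"dx": 0, "dy": 0, "dz": -0.001, "ax": 0, "ay": 0, "az": 0}, {"dx": 0, "dy": 0, "dz": -0.001, "ax": 0, "ay": 0, "az": 0}, {"dx": 0, "dy": 0, "dz": -0.001, "ax": 0, "ay": 0, "az": 0}, {"dx": 0, "dy": 0, "dz": -0.001, "ax": 0, "ay": 0, "az": 0}]' --claw 1

```text
time_s: 8.2
tcp_pos: [472.1, 404.1, 86.9]
eef_rot: [[-0.974, 0.225, -0.0], [0.225, 0.974, -0.0], [0.0, -0.0, -1.0]]
contact_force: [-0.3, -0.2, 0.4]
grip_width: 57.0
```

Request:
apply_moves --increments '[{"dx": 0, "dy": 0, "dz": -0.01, "ax": 0, "ay": 0, "az": 0}, {"dx": 0, "dy": 0, "dz": -0.04, "ax": 0, "ay": 0, "az": 0}, {"dx": 0, "dy": 0, "dz": -0.08, "ax": 0, "ay": 0, "az": 0}, {"dx": 0, "dy": 0, "dz": -0.12, "ax": 0, "ay": 0, "az": 0}, {"dx": 0, "dy": 0, "dz": -0.12, "ax": 0, "ay": 0, "az": 0}]'

```text
time_s: 8.62
tcp_pos: [474.1, 405.7, 218.7]
eef_rot: [[-0.974, 0.225, 0.012], [0.225, 0.974, 0.009], [-0.01, 0.012, -1.0]]
contact_force: [1.0, 0.5, 1.4]
grip_width: 87.3
```

```bash
python3 -c "
from h import *
go(432,242,140)
i=grab_frame('side');crop(i,180,80,340,220,'sd5.png',4)
i=grab_frame('scene');crop(i,270,110,450,290,'sc5.png',3.3)"
```

```text
t 8.62 tcp [474.1 405.7 218.7] yaw 77.02 w 87.3 F [1.  0.5 1.4] j6 -39.6
d [ 0.005  -0.1699  0.0767] a [0.0019 0.0015 0.    ]
```

View pics/sd5.png

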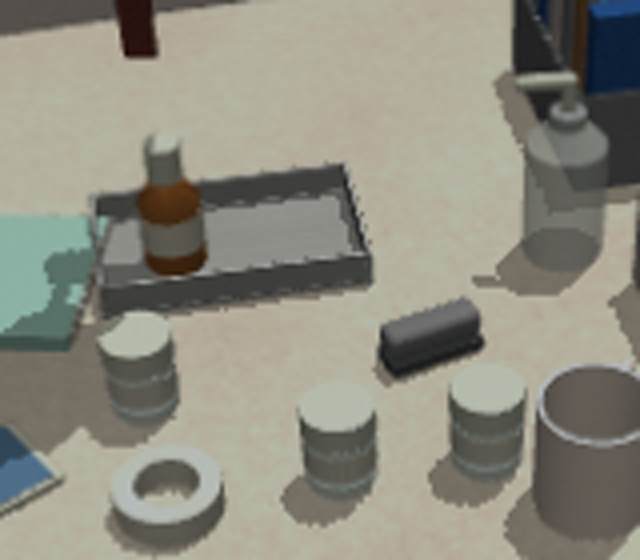

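View pics/sc5.png

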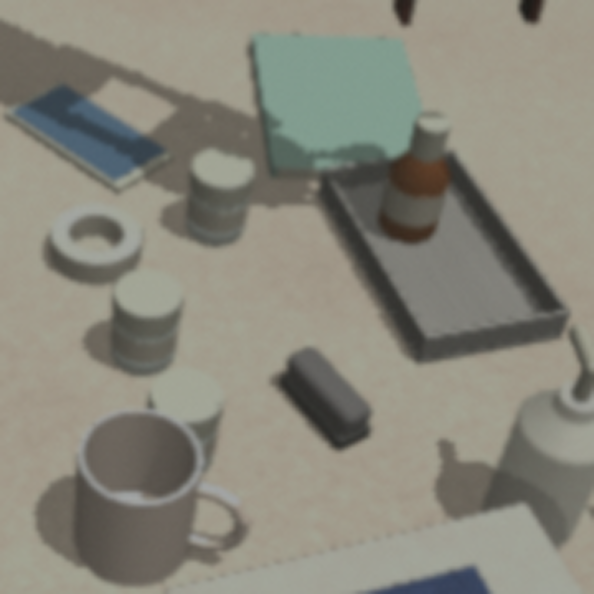

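The bottle stands upright in the tray and the jars haven't moved. Next is the jar nearest the robot.

Request:
apply_moves --increments '[{"dx": 0.001, "dy": -0.035, "dz": 0, "ax": 0, "ay": 0, "az": 0}, {"dx": 0.003, "dy": -0.075, "dz": 0.0, "ax": 0, "ay": 0, "az": 0}, {"dx": 0.005, "dy": -0.115, "dz": 0.02, "ax": 0, "ay": 0, "az": 0}, {"dx": 0.005, "dy": -0.15, "dz": 0.04, "ax": 0, "ay": 0, "az": 0}, {"dx": 0.005, "dy": -0.17, "dz": 0.05, "ax": 0, "ay": 0, "az": 0}]'

```text
time_s: 9.13
tcp_pos: [427.0, 236.5, 153.3]
eef_rot: [[-0.974, 0.226, -0.004], [0.226, 0.974, -0.003], [0.004, -0.004, -1.0]]
contact_force: [0.4, 0.2, -0.0]
grip_width: 87.7
```

Request:
apply_moves --increments '[{"dx": 0, "dy": 0, "dz": 0.01, "ax": 0, "ay": 0, "az": 0}, {"dx": 0, "dy": 0, "dz": 0.01, "ax": 0, "ay": 0, "az": 0}]'

```text
time_s: 9.3
tcp_pos: [427.7, 238.3, 143.8]
eef_rot: [[-0.974, 0.227, -0.005], [0.227, 0.974, -0.002], [0.004, -0.003, -1.0]]
contact_force: [-0.2, 0.2, 0.3]
grip_width: 88.0
```

```bash
python3 -c "
from h import *
go(432,242,40)
import pickle;pickle.dump(calibration('wrist'),open('w5.pkl','wb'))
cv2.imwrite('pics/w5.png',grab_frame('wrist'))"
```

```text
t 9.3 tcp [427.7 238.3 143.8] yaw 76.91 w 88.0 F [-0.2  0.2  0.3] j6 -51.8
d [-0.0038  0.0049  0.1037] a [-0.0005 -0.0007 -0.0003]
```

View pics/w5.png

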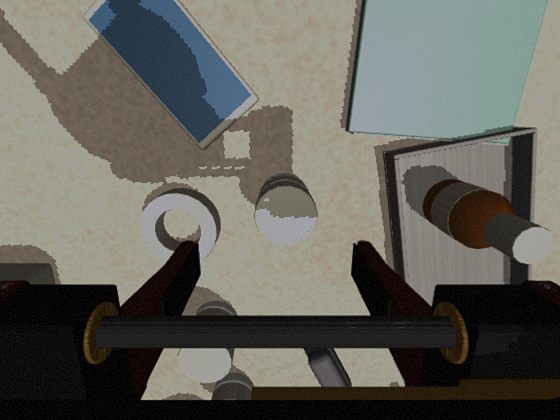

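```bash
python3 -c "
from h import *
import pickle;W=pickle.load(open('w5.pkl','rb'))
p=plane(W,(285.5,214),68);print('jar top',p, 'dia',np.linalg.norm(plane(W,(254,214),68)-plane(W,(317.5,214),68)))
go(p[0],p[1],40)"
```

```text
jar top [425.99351246 247.37221782  68.        ] dia 51.44578666670168
t 9.35 tcp [428.3 239.4 145.3] yaw 76.97 w 88.0 F [-0.5  0.5  0.6] j6 -51.8
d [0.0037 0.0075 0.1053] a [-0.0003 -0.0004 -0.0001]
```

Request:
apply_moves --increments '[{"dx": 0.003, "dy": 0.0065, "dz": 0.01, "ax": 0, "ay": 0, "az": 0}, {"dx": 0.003, "dy": 0.0065, "dz": 0.03, "ax": 0, "ay": 0, "az": 0}, {"dx": 0.003, "dy": 0.0065, "dz": 0.04, "ax": 0, "ay": 0, "az": 0}, {"dx": 0.003, "dy": 0.0065, "dz": 0.04, "ax": 0, "ay": 0, "az": 0}, {"dx": 0.003, "dy": 0.0065, "dz": 0.04, "ax": 0, "ay": 0, "az": 0}]'

```text
time_s: 9.77
tcp_pos: [427.2, 247.3, 106.6]
eef_rot: [[-0.975, 0.224, -0.002], [0.224, 0.975, -0.001], [0.001, -0.001, -1.0]]
contact_force: [0.5, -0.3, 0.1]
grip_width: 87.6
```

```bash
python3 -c "
from h import *
go(432,242,40)
import pickle;pickle.dump(calibration('wrist'),open('w6.pkl','wb'))
i=grab_frame('wrist');cv2.imwrite('pics/w6.png',i[150:350,150:420])"
```

```text
t 9.77 tcp [427.2 247.3 106.6] yaw 77.08 w 87.6 F [ 0.5 -0.3  0.1] j6 -51.0
d [-0.0059 -0.004   0.0666] a [-0.0002 -0.0002  0.0002]
```

View pics/w6.png

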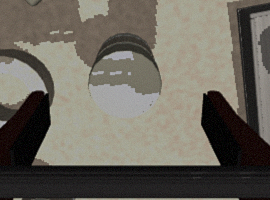

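```bash
python3 -c "
from h import *
import pickle;W=pickle.load(open('w6.pkl','rb'))
p=plane(W,(275,231),68);print('jar top',p,'dia',np.linalg.norm(plane(W,(238,231),68)-plane(W,(312,231),68)))
go(p[0],p[1],40)"
```

```text
jar top [424.57148465 248.05588369  68.        ] dia 51.46921192379968
t 9.82 tcp [427.7 247.3 107.6] yaw 77.06 w 87.9 F [-0.1 -0.3  0.3] j6 -51.0
d [0.0032 0.     0.0676] a [-0.     -0.      0.0002]
```

Request:
apply_moves --increments '[{"dx": 0.003, "dy": 0, "dz": 0.02, "ax": 0, "ay": 0, "az": 0}, {"dx": 0.003, "dy": 0, "dz": 0.05, "ax": 0, "ay": 0, "az": 0}, {"dx": 0.003, "dy": 0, "dz": 0.069, "ax": 0, "ay": 0, "az": 0}, {"dx": 0.003, "dy": 0, "dz": 0.069, "ax": 0, "ay": 0, "az": 0}, {"dx": 0.003, "dy": 0, "dz": 0.069, "ax": 0, "ay": 0, "az": 0}]'

```text
time_s: 10.23
tcp_pos: [424.6, 247.4, 38.6]
eef_rot: [[-0.974, 0.225, -0.001], [0.225, 0.974, -0.0], [0.001, -0.0, -1.0]]
contact_force: [0.6, -0.6, 0.3]
grip_width: 87.9
```

Request:
apply_moves --increments '[{"dx": 0, "dy": 0, "dz": 0, "ax": 0, "ay": 0, "az": 0}, {"dx": 0, "dy": 0, "dz": 0, "ax": 0, "ay": 0, "az": 0}, {"dx": 0, "dy": 0, "dz": 0, "ax": 0, "ay": 0, "az": 0}, {"dx": 0, "dy": 0, "dz": 0, "ax": 0, "ay": 0, "az": 0}, {"dx": 0, "dy": 0, "dz": 0, "ax": 0, "ay": 0, "az": 0}]' --claw 0 --force 20

```text
time_s: 10.65
tcp_pos: [425.1, 247.5, 39.1]
eef_rot: [[-0.974, 0.225, 0.001], [0.225, 0.974, 0.001], [-0.001, 0.001, -1.0]]
contact_force: [0.7, 0.6, 0.1]
grip_width: 58.2
```

Request:
apply_moves --increments '[{"dx": 0, "dy": 0, "dz": 0, "ax": 0, "ay": 0, "az": 0}, {"dx": 0, "dy": 0, "dz": 0, "ax": 0, "ay": 0, "az": 0}, {"dx": 0, "dy": 0, "dz": 0, "ax": 0, "ay": 0, "az": 0}]'

```text
time_s: 10.9
tcp_pos: [424.9, 247.4, 38.7]
eef_rot: [[-0.974, 0.225, 0.001], [0.225, 0.974, 0.0], [-0.001, 0.0, -1.0]]
contact_force: [-0.1, -0.6, 2.5]
grip_width: 51.1
```

```bash
python3 -c "
from h import *
go(472,-230,220)
i=grab_frame('wrist');cv2.imwrite('pics/w7.png',i[150:350,150:420])"
```

```text
t 10.9 tcp [424.9 247.4  38.7] yaw 77.01 w 51.1 F [-0.1 -0.6  2.5] j6 -50.8
d [-0.1533 -0.4545 -0.1814] a [0.0001 0.0001 0.    ]
```

View pics/w7.png

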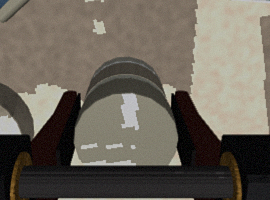

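Request:
apply_moves --increments '[{"dx": 0, "dy": 0, "dz": -0.015, "ax": 0, "ay": 0, "az": 0}, {"dx": 0, "dy": 0, "dz": -0.045, "ax": 0, "ay": 0, "az": 0}, {"dx": 0, "dy": 0, "dz": -0.08, "ax": 0, "ay": 0, "az": 0}, {"dx": 0, "dy": -0.01, "dz": -0.115, "ax": 0, "ay": 0, "az": 0}, {"dx": -0.01, "dy": -0.03, "dz": -0.15, "ax": 0, "ay": 0, "az": 0}]'

```text
time_s: 11.37
tcp_pos: [426.3, 216.8, 188.9]
eef_rot: [[-0.975, 0.222, -0.002], [0.222, 0.975, 0.0], [0.002, -0.0, -1.0]]
contact_force: [1.3, 0.2, -0.9]
grip_width: 51.7
```

Request:
apply_moves --increments '[{"dx": -0.015, "dy": -0.025, "dz": -0.025, "ax": 0, "ay": 0, "az": 0}, {"dx": -0.03, "dy": -0.055, "dz": -0.045, "ax": 0, "ay": 0, "az": 0}, {"dx": -0.045, "dy": -0.085, "dz": -0.065, "ax": 0, "ay": 0, "az": 0}, {"dx": -0.06, "dy": -0.12, "dz": -0.07, "ax": 0, "ay": 0, "az": 0}, {"dx": -0.075, "dy": -0.155, "dz": -0.07, "ax": 0, "ay": 0, "az": 0}]'

```text
time_s: 11.78
tcp_pos: [466.5, 46.6, 260.3]
eef_rot: [[-0.975, 0.224, 0.003], [0.224, 0.975, 0.0], [-0.003, 0.001, -1.0]]
contact_force: [1.1, 0.8, -1.5]
grip_width: 51.4
```

```bash
python3 -c "
from h import *
go(549,-247,262)"
```

```text
t 11.78 tcp [466.5  46.6 260.3] yaw 77.07 w 51.4 F [ 1.1  0.8 -1.5] j6 -75.5
d [-0.1461 -0.2677 -0.0015] a [0.0002 0.0005 0.0002]
```

Request:
apply_moves --increments '[{"dx": -0.018, "dy": -0.032, "dz": 0, "ax": 0, "ay": 0, "az": 0}, {"dx": -0.036, "dy": -0.065, "dz": 0, "ax": 0, "ay": 0, "az": 0}, {"dx": -0.054, "dy": -0.098, "dz": 0, "ax": 0, "ay": 0, "az": 0}, {"dx": -0.072, "dy": -0.131, "dz": 0, "ax": 0, "ay": 0, "az": 0}, {"dx": -0.09, "dy": -0.164, "dz": 0, "ax": 0, "ay": 0, "az": 0}]'

```text
time_s: 12.2
tcp_pos: [516.8, -134.0, 257.6]
eef_rot: [[-0.974, 0.225, -0.001], [0.225, 0.974, 0.0], [0.001, 0.0, -1.0]]
contact_force: [1.5, 1.2, -1.6]
grip_width: 51.9
```

Request:
apply_moves --increments '[{"dx": -0.018, "dy": -0.032, "dz": 0, "ax": 0, "ay": 0, "az": 0}, {"dx": -0.033, "dy": -0.062, "dz": 0, "ax": 0, "ay": 0, "az": 0}, {"dx": -0.046, "dy": -0.085, "dz": 0, "ax": 0, "ay": 0, "az": 0}, {"dx": -0.052, "dy": -0.098, "dz": 0, "ax": 0, "ay": 0, "az": 0}, {"dx": -0.054, "dy": -0.102, "dz": 0, "ax": 0, "ay": 0, "az": 0}]'

```text
time_s: 12.62
tcp_pos: [546.3, -245.6, 256.6]
eef_rot: [[-0.974, 0.227, -0.003], [0.227, 0.974, 0.001], [0.003, 0.0, -1.0]]
contact_force: [0.4, 0.7, -1.7]
grip_width: 51.6
```

```bash
python3 -c "
from h import *
go(549,-247,190)
import pickle
grab_frame('scene');grab_frame('scene');grab_frame('scene')
go(549,-247,190)
pickle.dump(calibration('wrist'),open('w8.pkl','wb'))
i=grab_frame('wrist');cv2.imwrite('pics/w8.png',i); crop(i,100,10,360,260,'w8a.png',3)"
```

```text
t 12.62 tcp [ 546.3 -245.6  256.6] yaw 76.87 w 51.6 F [ 0.4  0.7 -1.7] j6 -104.3
d [-0.0031 -0.0008  0.0665] a [ 0.0001 -0.0004 -0.0004]
t 12.77 tcp [ 546.4 -242.7  258.1] yaw 77.04 w 51.6 F [-0.8  0.8 -1.2] j6 -104.3
d [-0.0035 -0.0037  0.0681] a [ 0.0001 -0.0001  0.0001]
```

View pics/w8a.png

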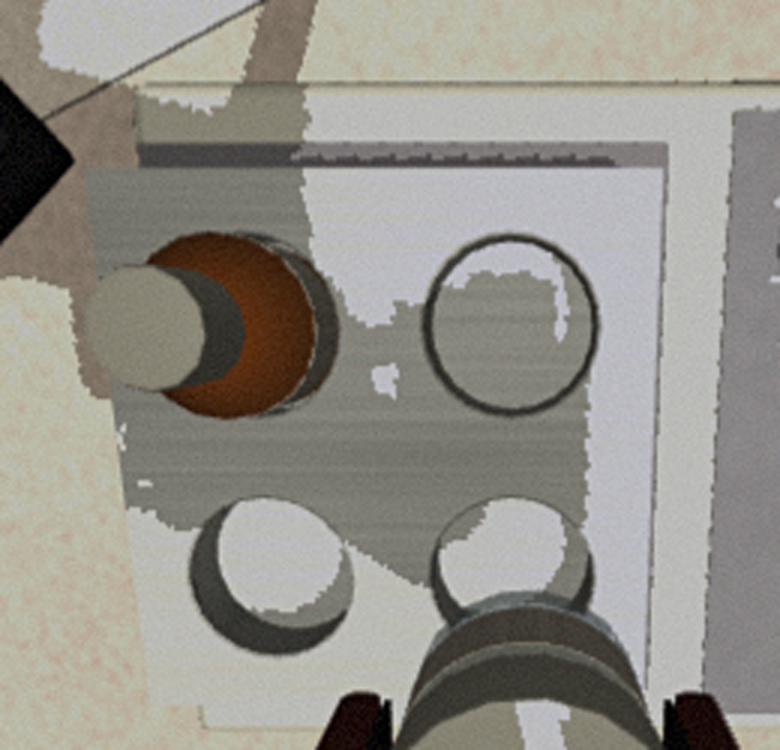

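```bash
python3 -c "
from h import *
import pickle;W=pickle.load(open('w8.pkl','rb'))
f=lambda *p:((p[0]+.5)/3-.5+100,(p[1]+.5)/3-.5+10)
a=plane(W,f(511.5,323.5),125);b=plane(W,f(271.5,576.5),125);d=plane(W,f(512,577),125)
print(a,b,np.linalg.norm(a-b),(a+b)/2,'++',d, np.linalg.norm(a-d))
e=(a-b)[:2];th=np.arctan2(e[1],e[0])-np.radians(135);print(np.degrees(th))
R=np.array([[np.cos(th),-np.sin(th)],[np.sin(th),np.cos(th)]])
for s in [(-1,-1),(-1,1),(1,-1),(1,1)]: print(s,((a+b)/2)[:2]+R@(40*np.array(s)))
print('bot',plane(W,f(145,328),207)); go(549,-247,190)
# expected foot of jar
o=robot.observe()['tcp_pos'];fz=o[2]-38.9
th=np.linspace(0,2*np.pi,9)
q=np.stack([o[0]+25*np.cos(th),o[1]+25*np.sin(th),np.full(9,fz)],1)
print(((proj(W,q)-[100,10])*3).round())
"
```

```text
[ 469.04629809 -229.16389902  125.        ] [ 529.30249441 -325.13642761  125.        ] 113.32049876255601 [ 499.17439625 -277.15016332  125.        ] ++ [ 547.46117222 -247.56513681  125.        ] 80.54500628007837
-12.87740970575503
(-1, -1) [ 451.26579965 -307.22949795]
(-1, 1) [ 469.09506162 -229.24156672]
(1, -1) [ 529.25373088 -325.05875992]
(1, 1) [ 547.08299285 -247.07082869]
bot [ 451.87164366 -307.33670648  207.        ]
t 12.82 tcp [ 546.5 -242.3  258.5] yaw 77.09 w 51.7 F [-0.1 -0.1 -1.6] j6 -104.3
d [-0.0035 -0.0041  0.0685] a [ 0.0001 -0.      0.0002]
[[549. 769.]
 [616. 726.]
 [631. 651.]
 [584. 586.]
 [501. 573.]
 [433. 620.]
 [422. 697.]
 [471. 757.]
 [549. 769.]]
```

```bash
python3 -c "
from h import *
i=cv2.imread('pics/w8.png');crop(i,180,180,380,320,'w8b.png',4)"
```

```text
(no output)
```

View pics/w8b.png

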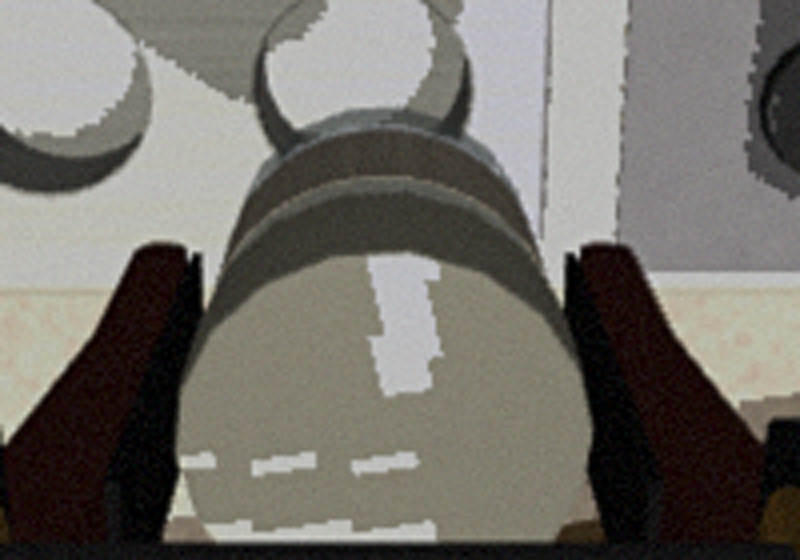

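```bash
python3 -c "
from h import *
import pickle;W=pickle.load(open('w8.pkl','rb'))
o=robot.observe();t=o['tcp_pos'];R=o['eef_rot']
for n,uv,dz,r in [('cap',(276,243),29.3,26),('foot',(277.3,207.3),-38.7,25)]:
  c=plane(W,uv,t[2]+dz)-R[:,0]*r; print(n,(R.T@(c-t)).round(1))
for n,uv,dz in [('capL',(180+177/4,180+435/4),29.3),('capR',(180+592/4,180+435/4),29.3)]:
  print(n,(R.T@(plane(W,uv,t[2]+dz)-t)).round(1))
"
```

```text
cap [ -3.5   0.4 -29.3]
foot [-5.   1.4 38.7]
capL [ -1.5 -24.8 -29.3]
capR [ -1.6  25.7 -29.3]
```

```bash
python3 -c "
from h import *
go(545,-247.2,172)"
```

```text
t 12.82 tcp [ 546.5 -242.3  258.5] yaw 77.09 w 51.7 F [-0.1 -0.1 -1.6] j6 -104.3
d [ 0.0004 -0.0052  0.0865] a [ 0.0001 -0.      0.0002]
```

Request:
apply_moves --increments '[{"dx": 0.0004, "dy": -0.005, "dz": 0.02, "ax": 0, "ay": 0, "az": 0}, {"dx": 0.0004, "dy": -0.005, "dz": 0.05, "ax": 0, "ay": 0, "az": 0}, {"dx": 0.0004, "dy": -0.005, "dz": 0.075, "ax": 0, "ay": 0, "az": 0}, {"dx": 0.0004, "dy": -0.005, "dz": 0.085, "ax": 0, "ay": 0, "az": 0}, {"dx": 0.0004, "dy": -0.005, "dz": 0.085, "ax": 0, "ay": 0, "az": 0}]'

```text
time_s: 13.23
tcp_pos: [543.8, -246.4, 170.3]
eef_rot: [[-0.975, 0.223, -0.005], [0.223, 0.975, 0.003], [0.005, 0.002, -1.0]]
contact_force: [-0.3, -0.5, -0.9]
grip_width: 51.5
```

Request:
apply_moves --increments '[{"dx": 0, "dy": 0, "dz": 0, "ax": 0, "ay": 0, "az": 0}, {"dx": 0, "dy": 0, "dz": 0, "ax": 0, "ay": 0, "az": 0}, {"dx": 0, "dy": 0, "dz": 0, "ax": 0, "ay": 0, "az": 0}]'

```text
time_s: 13.48
tcp_pos: [545.8, -248.5, 176.0]
eef_rot: [[-0.975, 0.224, 0.004], [0.224, 0.975, -0.002], [-0.004, -0.001, -1.0]]
contact_force: [0.1, -0.5, -0.4]
grip_width: 51.4
```

```bash
python3 -c "
from h import *
import pickle
go(545,-247.2,172)
pickle.dump(calibration('wrist'),open('w9.pkl','wb'))
i=grab_frame('wrist');cv2.imwrite('pics/w9.png',i); crop(i,180,150,380,290,'w9b.png',4)"
```

```text
t 13.48 tcp [ 545.8 -248.5  176. ] yaw 77.04 w 51.4 F [ 0.1 -0.5 -0.4] j6 -104.8
d [0.0011 0.0011 0.004 ] a [-0.0002  0.0006  0.0001]
```

View pics/w9b.png

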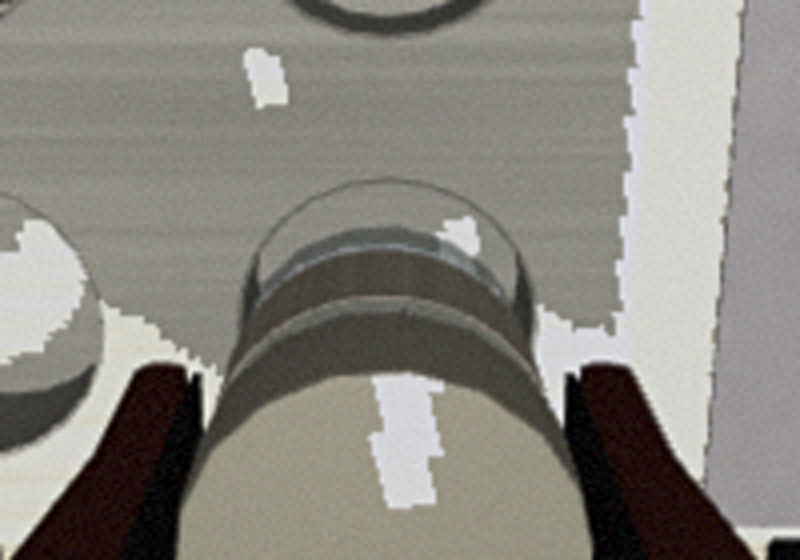

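```bash
python3 -c "
from h import *
import pickle;W=pickle.load(open('w9.pkl','rb'))
g=lambda x,y:(180+(x+.5)/4-.5,150+(y+.5)/4-.5)
o=robot.observe();t=o['tcp_pos'];R=o['eef_rot']
print(t)
h=plane(W,g(388,180),125)-R[:,0]*27; print('hole',h,(R.T@(h-t)).round(1))
for r in (25,23): 
  f=plane(W,g(385,228),t[2]-38.7)-R[:,0]*r; print('foot',f,(R.T@(f-t)).round(1), 'move tool',(R.T@(h-f)).round(1))
c=plane(W,g(388,373),t[2]+29.3)-R[:,0]*26; print('cap',(R.T@(c-t)).round(1))
print([plane(W,g(x,300),125) for x in (240,535)])
"
```

```text
[ 545.73003627 -248.58345895  175.62088257]
hole [ 547.58659471 -247.54756131  125.09129407] [-1.4  1.5 50.5]
foot [ 550.78682667 -248.83539625  137.00541412] [-4.9  0.9 38.6] move tool [ 3.4  0.5 11.9]
foot [ 548.83787236 -248.38647377  136.99865159] [-2.9  0.9 38.6] move tool [ 1.4  0.5 11.9]
cap [ -3.8   1.2 -29.4]
[array([ 537.2498518 , -273.02982597,  125.        ]), array([ 549.43515912, -220.32315145,  125.        ])]
```

Request:
apply_moves --increments '[{"dx": 0.0025, "dy": 0.0005, "dz": 0.002, "ax": 0, "ay": 0, "az": 0}, {"dx": 0.0025, "dy": 0.0005, "dz": 0.005, "ax": 0, "ay": 0, "az": 0}, {"dx": 0.0025, "dy": 0.0005, "dz": 0.008, "ax": 0, "ay": 0, "az": 0}, {"dx": 0.0025, "dy": 0.0005, "dz": 0.01, "ax": 0, "ay": 0, "az": 0}, {"dx": 0.0025, "dy": 0.0005, "dz": 0.01, "ax": 0, "ay": 0, "az": 0}]'

```text
time_s: 13.95
tcp_pos: [542.3, -247.3, 162.3]
eef_rot: [[-0.974, 0.225, -0.001], [0.225, 0.974, 0.001], [0.001, 0.0, -1.0]]
contact_force: [-0.3, 1.2, -1.0]
grip_width: 51.7
```

Request:
apply_moves --increments '[{"dx": 0, "dy": 0, "dz": 0.002, "ax": 0, "ay": 0, "az": 0}, {"dx": 0, "dy": 0, "dz": 0.004, "ax": 0, "ay": 0, "az": 0}, {"dx": 0, "dy": 0, "dz": 0.006, "ax": 0, "ay": 0, "az": 0}, {"dx": 0, "dy": 0, "dz": 0.006, "ax": 0, "ay": 0, "az": 0}]'

```text
time_s: 14.28
tcp_pos: [542.7, -247.3, 156.8]
eef_rot: [[-0.974, 0.225, -0.0], [0.225, 0.974, 0.0], [0.0, 0.0, -1.0]]
contact_force: [0.7, 0.2, -1.0]
grip_width: 51.5
```

The foot is now 7 mm below the mouth with no contact, so the jar is entering the hole. I'll keep lowering.

Request:
apply_moves --increments '[{"dx": 0, "dy": 0, "dz": 0.004, "ax": 0, "ay": 0, "az": 0}, {"dx": 0, "dy": 0, "dz": 0.008, "ax": 0, "ay": 0, "az": 0}, {"dx": 0, "dy": 0, "dz": 0.012, "ax": 0, "ay": 0, "az": 0}, {"dx": 0, "dy": 0, "dz": 0.015, "ax": 0, "ay": 0, "az": 0}, {"dx": 0, "dy": 0, "dz": 0.017, "ax": 0, "ay": 0, "az": 0}]'

```text
time_s: 14.7
tcp_pos: [542.8, -247.4, 139.8]
eef_rot: [[-0.974, 0.225, 0.0], [0.225, 0.974, -0.0], [-0.0, 0.0, -1.0]]
contact_force: [1.8, -0.2, -0.6]
grip_width: 51.7
```

Request:
apply_moves --increments '[{"dx": 0, "dy": 0, "dz": 0.002, "ax": 0, "ay": 0, "az": 0}, {"dx": 0, "dy": 0, "dz": 0.004, "ax": 0, "ay": 0, "az": 0}, {"dx": 0, "dy": 0, "dz": 0.004, "ax": 0, "ay": 0, "az": 0}, {"dx": 0, "dy": 0, "dz": 0.004, "ax": 0, "ay": 0, "az": 0}]'

```text
time_s: 15.03
tcp_pos: [542.7, -247.3, 136.0]
eef_rot: [[-0.974, 0.225, -0.0], [0.225, 0.974, 0.0], [0.0, 0.0, -1.0]]
contact_force: [2.0, -0.5, -2.3]
grip_width: 51.7
```

Request:
apply_moves --increments '[{"dx": -0.001, "dy": 0, "dz": 0.001, "ax": 0, "ay": 0, "az": 0}, {"dx": -0.001, "dy": 0, "dz": 0.003, "ax": 0, "ay": 0, "az": 0}, {"dx": -0.001, "dy": 0, "dz": 0.003, "ax": 0, "ay": 0, "az": 0}]'

```text
time_s: 15.28
tcp_pos: [543.5, -247.7, 133.7]
eef_rot: [[-0.974, 0.225, 0.0], [0.225, 0.974, -0.0], [-0.0, -0.0, -1.0]]
contact_force: [0.7, -0.9, 1.2]
grip_width: 52.0
```

Request:
apply_moves --increments '[{"dx": 0, "dy": 0, "dz": 0, "ax": 0, "ay": 0, "az": 0}, {"dx": 0, "dy": 0, "dz": 0, "ax": 0, "ay": 0, "az": 0}, {"dx": 0, "dy": 0, "dz": 0, "ax": 0, "ay": 0, "az": 0}, {"dx": 0, "dy": 0, "dz": 0, "ax": 0, "ay": 0, "az": 0}, {"dx": 0, "dy": 0, "dz": 0, "ax": 0, "ay": 0, "az": 0}]' --claw 0.95

```text
time_s: 15.7
tcp_pos: [543.6, -247.5, 133.2]
eef_rot: [[-0.974, 0.225, -0.0], [0.225, 0.974, 0.0], [0.0, 0.0, -1.0]]
contact_force: [0.3, 0.8, -0.6]
grip_width: 81.0
```

Request:
apply_moves --increments '[{"dx": 0, "dy": 0, "dz": -0.02, "ax": 0, "ay": 0, "az": 0}, {"dx": 0, "dy": 0, "dz": -0.05, "ax": 0, "ay": 0, "az": 0}, {"dx": 0, "dy": 0, "dz": -0.09, "ax": 0, "ay": 0, "az": 0}, {"dx": 0, "dy": 0, "dz": -0.12, "ax": 0, "ay": 0, "az": 0}, {"dx": 0, "dy": 0, "dz": -0.13, "ax": 0, "ay": 0, "az": 0}]'

```text
time_s: 16.12
tcp_pos: [544.5, -248.0, 269.7]
eef_rot: [[-0.974, 0.225, 0.007], [0.225, 0.974, -0.004], [-0.008, -0.002, -1.0]]
contact_force: [0.7, 0.0, 0.9]
grip_width: 83.5
```

```bash
python3 -c "
from h import *
import pickle
grab_frame('side')
pickle.dump(calibration('wrist'),open('w10.pkl','wb'))
i=grab_frame('wrist');cv2.imwrite('pics/w10.png',i)
i=grab_frame('side');crop(i,130,80,350,380,'sd10.png',2)
go(453,-307,178)
"
```

```text
t 16.27 tcp [ 543.9 -247.7  263.3] yaw 77.01 w 83.6 F [ 0.6 -1.   0.3] j6 -104.8
d [ 0.0753 -0.0782  0.0852] a [-0.      0.0002  0.    ]
```

View pics/w10.png

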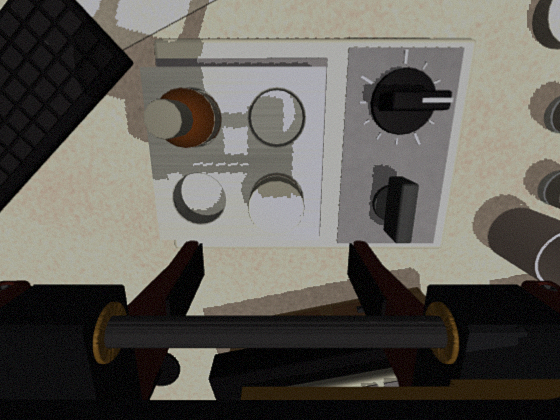

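View pics/sd10.png

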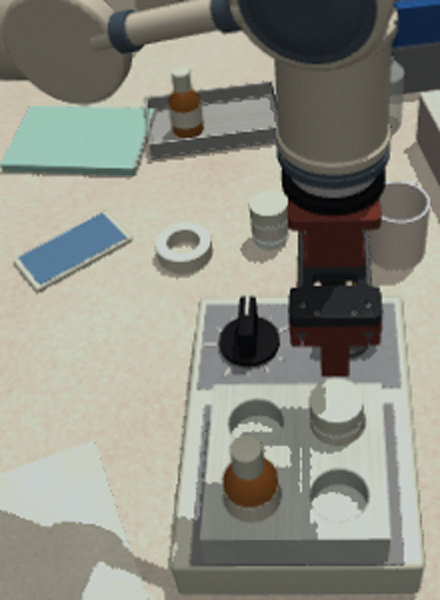

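The jar is seated, with the cap at side crop (337,400), and the first bottle is fine in the tray. Now the second bottle.

Request:
apply_moves --increments '[{"dx": 0.025, "dy": -0.026, "dz": 0, "ax": 0, "ay": 0, "az": 0}, {"dx": 0.05, "dy": -0.052, "dz": 0, "ax": 0, "ay": 0, "az": 0}, {"dx": 0.07, "dy": -0.074, "dz": 0.01, "ax": 0, "ay": 0, "az": 0}, {"dx": 0.0755, "dy": -0.078, "dz": 0.03, "ax": 0, "ay": 0, "az": 0}, {"dx": 0.0755, "dy": -0.078, "dz": 0.04, "ax": 0, "ay": 0, "az": 0}]'

```text
time_s: 16.68
tcp_pos: [450.0, -307.1, 218.5]
eef_rot: [[-0.974, 0.228, -0.005], [0.228, 0.974, 0.003], [0.005, 0.002, -1.0]]
contact_force: [-0.1, 0.2, -1.3]
grip_width: 83.8
```

```bash
python3 -c "
from h import *
import pickle
grab_frame('side');grab_frame('side')
go(452,-307.2,178)
pickle.dump(calibration('wrist'),open('w11.pkl','wb'))
i=grab_frame('wrist');cv2.imwrite('pics/w11.png',i)
"
```

```text
t 16.78 tcp [ 451.4 -305.6  218.3] yaw 76.98 w 83.7 F [-0.5  0.  -0.1] j6 -114.7
d [-0.0013 -0.0016  0.0403] a [ 0.0006 -0.0011 -0.    ]
```

View pics/w11.png

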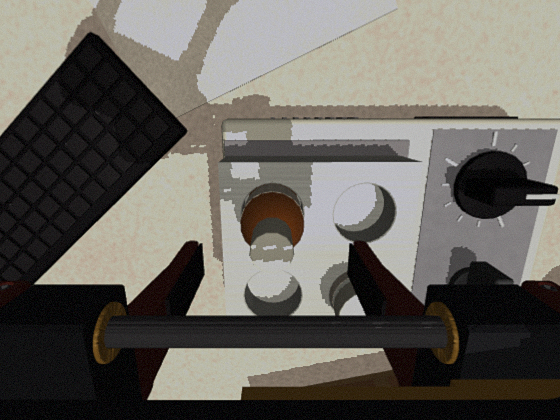

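Request:
apply_moves --increments '[{"dx": -0.001, "dy": -0.0015, "dz": 0.02, "ax": 0, "ay": 0, "az": 0}, {"dx": -0.001, "dy": -0.0015, "dz": 0.04, "ax": 0, "ay": 0, "az": 0}, {"dx": -0.001, "dy": -0.0015, "dz": 0.04, "ax": 0, "ay": 0, "az": 0}, {"dx": -0.001, "dy": -0.0015, "dz": 0.04, "ax": 0, "ay": 0, "az": 0}]'

```text
time_s: 17.17
tcp_pos: [453.5, -307.4, 182.5]
eef_rot: [[-0.975, 0.223, -0.002], [0.223, 0.975, 0.002], [0.002, 0.001, -1.0]]
contact_force: [-0.2, 0.4, 0.4]
grip_width: 83.8
```

Request:
apply_moves --increments '[{"dx": 0, "dy": 0, "dz": 0, "ax": 0, "ay": 0, "az": 0}, {"dx": 0, "dy": 0, "dz": 0, "ax": 0, "ay": 0, "az": 0}, {"dx": 0, "dy": 0, "dz": 0, "ax": 0, "ay": 0, "az": 0}, {"dx": 0, "dy": 0, "dz": 0, "ax": 0, "ay": 0, "az": 0}, {"dx": 0, "dy": 0, "dz": 0, "ax": 0, "ay": 0, "az": 0}]' --claw 0 --force 25

```text
time_s: 17.58
tcp_pos: [453.4, -308.4, 184.0]
eef_rot: [[-0.974, 0.225, 0.001], [0.225, 0.974, -0.001], [-0.001, -0.0, -1.0]]
contact_force: [-0.0, 0.6, 0.3]
grip_width: 53.9
```

Request:
apply_moves --increments '[{"dx": 0, "dy": 0, "dz": 0, "ax": 0, "ay": 0, "az": 0}, {"dx": 0, "dy": 0, "dz": 0, "ax": 0, "ay": 0, "az": 0}, {"dx": 0, "dy": 0, "dz": 0, "ax": 0, "ay": 0, "az": 0}, {"dx": 0, "dy": 0, "dz": 0, "ax": 0, "ay": 0, "az": 0}, {"dx": 0, "dy": 0, "dz": 0, "ax": 0, "ay": 0, "az": 0}]'

```text
time_s: 18.0
tcp_pos: [453.1, -308.3, 183.2]
eef_rot: [[-0.974, 0.225, -0.0], [0.225, 0.974, 0.0], [0.0, -0.0, -1.0]]
contact_force: [-0.4, -0.1, 0.8]
grip_width: 27.5
```

Request:
apply_moves --increments '[{"dx": 0, "dy": 0, "dz": -0.01, "ax": 0, "ay": 0, "az": 0}, {"dx": 0, "dy": 0, "dz": -0.03, "ax": 0, "ay": 0, "az": 0}, {"dx": 0, "dy": 0, "dz": -0.055, "ax": 0, "ay": 0, "az": 0}, {"dx": 0, "dy": 0, "dz": -0.085, "ax": 0, "ay": 0, "az": 0}, {"dx": 0, "dy": 0, "dz": -0.11, "ax": 0, "ay": 0, "az": 0}]'

```text
time_s: 18.42
tcp_pos: [453.0, -308.2, 295.5]
eef_rot: [[-0.974, 0.225, 0.0], [0.225, 0.974, -0.0], [-0.001, -0.0, -1.0]]
contact_force: [1.0, -0.5, -1.2]
grip_width: 27.6
```

```bash
python3 -c "
from h import *
go(556,402,285)
"
```

```text
t 18.42 tcp [ 453.  -308.2  295.5] yaw 77.02 w 27.6 F [ 1.  -0.5 -1.2] j6 -114.8
d [0.0592 0.7151 0.0103] a [-0.      0.0001  0.    ]
```

Request:
apply_moves --increments '[{"dx": 0.001, "dy": 0.014, "dz": 0, "ax": 0, "ay": 0, "az": 0}, {"dx": 0.003, "dy": 0.038, "dz": 0, "ax": 0, "ay": 0, "az": 0}, {"dx": 0.006, "dy": 0.074, "dz": 0, "ax": 0, "ay": 0, "az": 0}, {"dx": 0.009, "dy": 0.11, "dz": 0, "ax": 0, "ay": 0, "az": 0}, {"dx": 0.012, "dy": 0.15, "dz": 0, "ax": 0, "ay": 0, "az": 0}]'

```text
time_s: 18.83
tcp_pos: [474.8, -158.0, 292.5]
eef_rot: [[-0.974, 0.226, -0.001], [0.226, 0.974, 0.0], [0.001, 0.0, -1.0]]
contact_force: [0.1, -0.0, -1.3]
grip_width: 27.8
```

Request:
apply_moves --increments '[{"dx": 0.003, "dy": 0.037, "dz": 0, "ax": 0, "ay": 0, "az": 0}, {"dx": 0.006, "dy": 0.074, "dz": 0, "ax": 0, "ay": 0, "az": 0}, {"dx": 0.009, "dy": 0.111, "dz": 0, "ax": 0, "ay": 0, "az": 0}, {"dx": 0.012, "dy": 0.148, "dz": 0, "ax": 0, "ay": 0, "az": 0}, {"dx": 0.015, "dy": 0.185, "dz": 0, "ax": 0, "ay": 0, "az": 0}]'

```text
time_s: 19.25
tcp_pos: [501.6, 26.5, 292.8]
eef_rot: [[-0.974, 0.224, -0.001], [0.224, 0.974, 0.0], [0.001, 0.0, -1.0]]
contact_force: [0.6, -0.3, -1.2]
grip_width: 27.4
```

Request:
apply_moves --increments '[{"dx": 0.003, "dy": 0.037, "dz": 0, "ax": 0, "ay": 0, "az": 0}, {"dx": 0.006, "dy": 0.074, "dz": 0, "ax": 0, "ay": 0, "az": 0}, {"dx": 0.009, "dy": 0.111, "dz": 0, "ax": 0, "ay": 0, "az": 0}, {"dx": 0.012, "dy": 0.148, "dz": 0, "ax": 0, "ay": 0, "az": 0}, {"dx": 0.015, "dy": 0.185, "dz": 0, "ax": 0, "ay": 0, "az": 0}]'

```text
time_s: 19.67
tcp_pos: [528.4, 210.2, 292.7]
eef_rot: [[-0.975, 0.224, -0.001], [0.224, 0.975, -0.0], [0.001, -0.0, -1.0]]
contact_force: [-0.4, 0.3, -1.2]
grip_width: 28.0
```

```bash
python3 -c "
from h import *
go(556,402,220)
"
```

```text
t 19.67 tcp [528.4 210.2 292.7] yaw 77.04 w 28.0 F [-0.4  0.3 -1.2] j6 -58.8
d [0.0161 0.1932 0.0726] a [-0.0001 -0.0001  0.0001]
```

Request:
apply_moves --increments '[{"dx": 0.003, "dy": 0.037, "dz": 0, "ax": 0, "ay": 0, "az": 0}, {"dx": 0.006, "dy": 0.074, "dz": 0, "ax": 0, "ay": 0, "az": 0}, {"dx": 0.009, "dy": 0.111, "dz": 0, "ax": 0, "ay": 0, "az": 0}, {"dx": 0.012, "dy": 0.145, "dz": 0.015, "ax": 0, "ay": 0, "az": 0}, {"dx": 0.015, "dy": 0.17, "dz": 0.03, "ax": 0, "ay": 0, "az": 0}]'

```text
time_s: 20.08
tcp_pos: [552.1, 380.3, 262.7]
eef_rot: [[-0.975, 0.223, 0.0], [0.223, 0.975, 0.001], [-0.0, 0.001, -1.0]]
contact_force: [-0.4, -0.6, -1.7]
grip_width: 27.4
```

Request:
apply_moves --increments '[{"dx": 0.001, "dy": 0.014, "dz": 0.02, "ax": 0, "ay": 0, "az": 0}, {"dx": 0.001, "dy": 0.022, "dz": 0.05, "ax": 0, "ay": 0, "az": 0}, {"dx": 0.001, "dy": 0.023, "dz": 0.08, "ax": 0, "ay": 0, "az": 0}, {"dx": 0.001, "dy": 0.023, "dz": 0.095, "ax": 0, "ay": 0, "az": 0}, {"dx": 0.001, "dy": 0.023, "dz": 0.1, "ax": 0, "ay": 0, "az": 0}]'

```text
time_s: 20.5
tcp_pos: [554.7, 399.2, 157.3]
eef_rot: [[-0.975, 0.224, -0.007], [0.224, 0.975, -0.005], [0.006, -0.006, -1.0]]
contact_force: [-0.3, 0.0, -2.3]
grip_width: 27.7
```

```bash
python3 -c "
from h import *
i=grab_frame('side');crop(i,180,80,340,220,'sd12.png',4)
i=grab_frame('scene');crop(i,270,110,450,290,'sc12.png',3.3)
go(556,403,92)
"
```

```text
t 20.6 tcp [555.9 399.3 161.4] yaw 77.03 w 27.2 F [-0.5  0.  -1.2] j6 -44.2
d [0.0005 0.0038 0.0694] a [-0.0004 -0.0004  0.0001]
```

View pics/sd12.png

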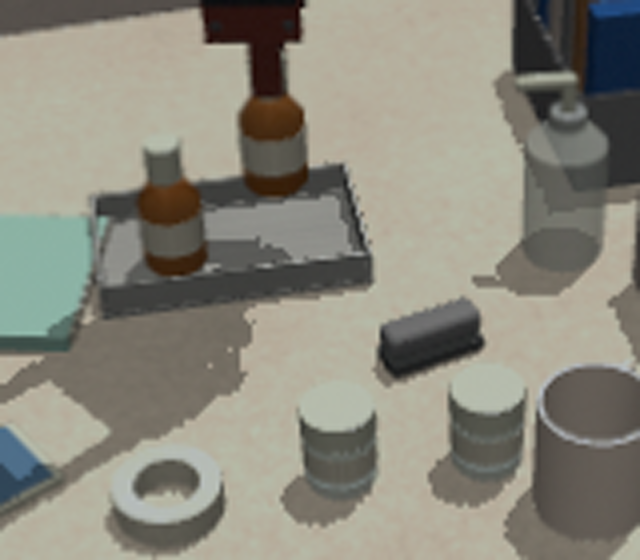

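View pics/sc12.png

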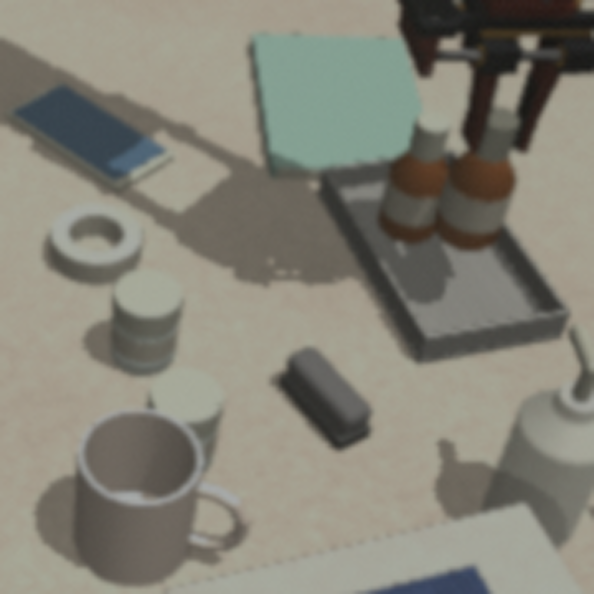

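The second bottle is above the tray and clear of the first, and the two remaining jars haven't moved. I'll lower it.

Request:
apply_moves --increments '[{"dx": 0, "dy": 0.002, "dz": 0.02, "ax": 0, "ay": 0, "az": 0}, {"dx": 0, "dy": 0.003, "dz": 0.04, "ax": 0, "ay": 0, "az": 0}, {"dx": 0, "dy": 0.003, "dz": 0.053, "ax": 0, "ay": 0, "az": 0}, {"dx": 0, "dy": 0.003, "dz": 0.058, "ax": 0, "ay": 0, "az": 0}, {"dx": 0, "dy": 0.003, "dz": 0.06, "ax": 0, "ay": 0, "az": 0}]'

```text
time_s: 21.02
tcp_pos: [557.4, 402.2, 103.0]
eef_rot: [[-0.974, 0.225, -0.001], [0.225, 0.974, -0.0], [0.001, -0.001, -1.0]]
contact_force: [0.1, -0.7, -1.2]
grip_width: 27.7
```

Request:
apply_moves --increments '[{"dx": 0, "dy": 0, "dz": 0.001, "ax": 0, "ay": 0, "az": 0}, {"dx": 0, "dy": 0, "dz": 0.003, "ax": 0, "ay": 0, "az": 0}, {"dx": 0, "dy": 0, "dz": 0.005, "ax": 0, "ay": 0, "az": 0}, {"dx": 0, "dy": 0, "dz": 0.005, "ax": 0, "ay": 0, "az": 0}]'

```text
time_s: 21.35
tcp_pos: [557.8, 402.5, 98.8]
eef_rot: [[-0.974, 0.225, 0.001], [0.225, 0.974, 0.0], [-0.001, 0.001, -1.0]]
contact_force: [0.4, -0.4, -0.7]
grip_width: 27.5
```

Request:
apply_moves --increments '[{"dx": 0, "dy": 0, "dz": 0.002, "ax": 0, "ay": 0, "az": 0}, {"dx": 0, "dy": 0, "dz": 0.004, "ax": 0, "ay": 0, "az": 0}, {"dx": 0, "dy": 0, "dz": 0.006, "ax": 0, "ay": 0, "az": 0}, {"dx": 0, "dy": 0, "dz": 0.006, "ax": 0, "ay": 0, "az": 0}]'

```text
time_s: 21.68
tcp_pos: [557.6, 402.3, 92.2]
eef_rot: [[-0.974, 0.225, 0.0], [0.225, 0.974, -0.0], [-0.0, -0.0, -1.0]]
contact_force: [0.4, -0.4, -0.7]
grip_width: 27.5
```

Request:
apply_moves --increments '[{"dx": 0, "dy": 0, "dz": 0.001, "ax": 0, "ay": 0, "az": 0}, {"dx": 0, "dy": 0, "dz": 0.002, "ax": 0, "ay": 0, "az": 0}, {"dx": 0, "dy": 0, "dz": 0.002, "ax": 0, "ay": 0, "az": 0}]'

```text
time_s: 21.93
tcp_pos: [557.8, 402.5, 92.2]
eef_rot: [[-0.974, 0.225, 0.002], [0.225, 0.974, 0.001], [-0.001, 0.001, -1.0]]
contact_force: [-1.8, -0.6, 6.5]
grip_width: 27.6
```

Request:
apply_moves --increments '[{"dx": 0, "dy": 0, "dz": -0.001, "ax": 0, "ay": 0, "az": 0}, {"dx": 0, "dy": 0, "dz": -0.001, "ax": 0, "ay": 0, "az": 0}, {"dx": 0, "dy": 0, "dz": -0.001, "ax": 0, "ay": 0, "az": 0}, {"dx": 0, "dy": 0, "dz": -0.001, "ax": 0, "ay": 0, "az": 0}, {"dx": 0, "dy": 0, "dz": -0.001, "ax": 0, "ay": 0, "az": 0}]' --claw 1

```text
time_s: 22.35
tcp_pos: [557.5, 402.4, 90.8]
eef_rot: [[-0.974, 0.225, -0.0], [0.225, 0.974, -0.0], [0.0, -0.0, -1.0]]
contact_force: [-0.1, 1.1, 0.9]
grip_width: 57.4
```

Request:
apply_moves --increments '[{"dx": 0, "dy": 0, "dz": -0.01, "ax": 0, "ay": 0, "az": 0}, {"dx": 0, "dy": 0, "dz": -0.04, "ax": 0, "ay": 0, "az": 0}, {"dx": 0, "dy": 0, "dz": -0.08, "ax": 0, "ay": 0, "az": 0}, {"dx": 0, "dy": 0, "dz": -0.115, "ax": 0, "ay": 0, "az": 0}, {"dx": 0, "dy": 0, "dz": -0.12, "ax": 0, "ay": 0, "az": 0}]'

```text
time_s: 22.77
tcp_pos: [559.0, 403.4, 221.4]
eef_rot: [[-0.974, 0.225, 0.011], [0.225, 0.974, 0.007], [-0.009, 0.009, -1.0]]
contact_force: [-0.4, 0.0, 2.4]
grip_width: 87.0
```

```bash
python3 -c "
from h import *
i=grab_frame('side');crop(i,180,80,340,220,'sd13.png',4)
i=grab_frame('scene');crop(i,270,110,450,290,'sc13.png',3.3)
go(551,143,150)
"
```

```text
t 22.87 tcp [558.5 403.1 215.6] yaw 77.02 w 87.7 F [ 0.2 -0.1  0.1] j6 -44.0
d [-0.0508 -0.2554  0.0646] a [0.0008 0.0007 0.    ]
```

View pics/sd13.png

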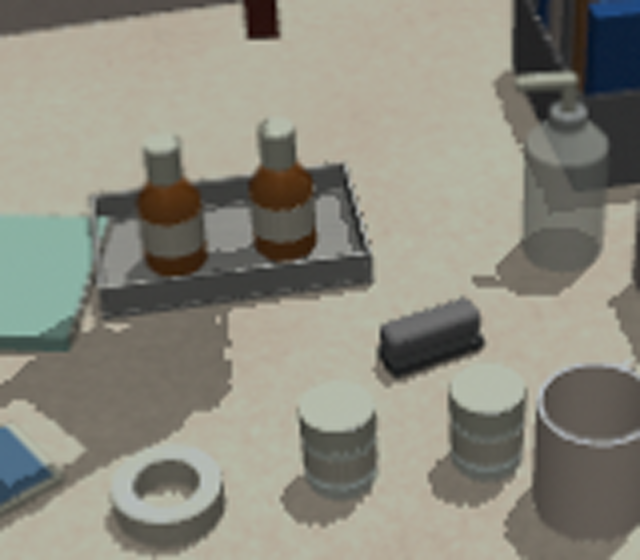

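Both bottles stand in the tray. Now the middle jar.

Request:
apply_moves --increments '[{"dx": -0.005, "dy": -0.035, "dz": 0, "ax": 0, "ay": 0, "az": 0}, {"dx": -0.015, "dy": -0.075, "dz": 0, "ax": 0, "ay": 0, "az": 0}, {"dx": -0.025, "dy": -0.115, "dz": 0.0, "ax": 0, "ay": 0, "az": 0}, {"dx": -0.035, "dy": -0.155, "dz": 0.02, "ax": 0, "ay": 0, "az": 0}, {"dx": -0.045, "dy": -0.195, "dz": 0.04, "ax": 0, "ay": 0, "az": 0}]'

```text
time_s: 23.28
tcp_pos: [557.0, 208.0, 173.5]
eef_rot: [[-0.974, 0.224, -0.0], [0.224, 0.974, -0.0], [0.0, -0.0, -1.0]]
contact_force: [0.8, 0.3, -0.5]
grip_width: 87.7
```

Request:
apply_moves --increments '[{"dx": -0.003, "dy": -0.03, "dz": 0.02, "ax": 0, "ay": 0, "az": 0}, {"dx": -0.006, "dy": -0.05, "dz": 0.03, "ax": 0, "ay": 0, "az": 0}, {"dx": -0.006, "dy": -0.06, "dz": 0.03, "ax": 0, "ay": 0, "az": 0}, {"dx": -0.006, "dy": -0.06, "dz": 0.03, "ax": 0, "ay": 0, "az": 0}, {"dx": -0.006, "dy": -0.06, "dz": 0.03, "ax": 0, "ay": 0, "az": 0}]'

```text
time_s: 23.7
tcp_pos: [549.8, 150.4, 145.0]
eef_rot: [[-0.974, 0.225, -0.0], [0.225, 0.974, 0.001], [0.0, 0.001, -1.0]]
contact_force: [-0.2, 0.9, 0.3]
grip_width: 87.6
```

```bash
python3 -c "
from h import *
import pickle
grab_frame('side');grab_frame('side')
go(550,142,110)
pickle.dump(calibration('wrist'),open('w14.pkl','wb'))
i=grab_frame('wrist');cv2.imwrite('pics/w14.png',i); crop(i,160,130,400,300,'w14a.png',3)
"
```

```text
t 23.8 tcp [550.2 151.4 145.8] yaw 77.09 w 87.7 F [0.2 1.1 0.7] j6 -65.1
d [-0.0018 -0.0092  0.0358] a [0.0002 0.0002 0.0002]
```

View pics/w14a.png

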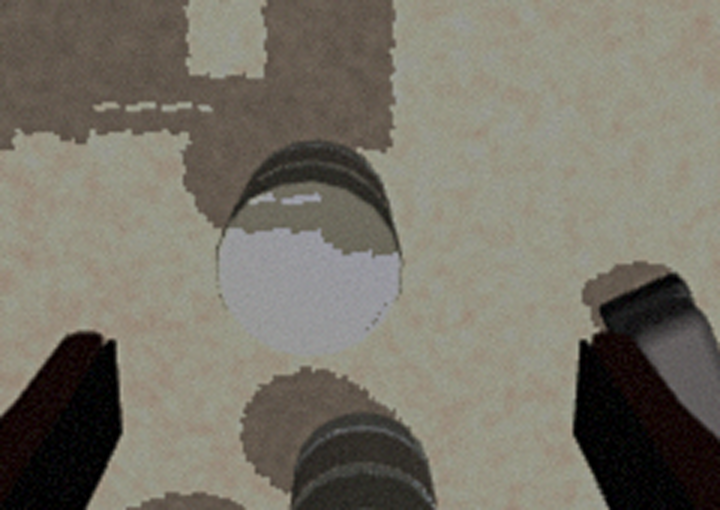

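```bash
python3 -c "
from h import *
import pickle;W=pickle.load(open('w14.pkl','rb'))
f=lambda *p:((p[0]+.5)/3-.5+160,(p[1]+.5)/3-.5+130)
p=plane(W,f(309.5,270),68);print(p);go(p[0],p[1],39)
w=grab_frame('side')"
```

```text
[550.21321948 141.32380884  68.        ]
t 23.85 tcp [550.2 151.5 145.8] yaw 77.11 w 87.7 F [ 0.4 -0.6 -0. ] j6 -65.1
d [-0.0021 -0.01    0.1068] a [0.0002 0.0002 0.0003]
```

Request:
apply_moves --increments '[{"dx": -0.0035, "dy": -0.01, "dz": 0.02, "ax": 0, "ay": 0, "az": 0}, {"dx": -0.0035, "dy": -0.01, "dz": 0.05, "ax": 0, "ay": 0, "az": 0}, {"dx": -0.0035, "dy": -0.01, "dz": 0.08, "ax": 0, "ay": 0, "az": 0}, {"dx": -0.0035, "dy": -0.01, "dz": 0.1, "ax": 0, "ay": 0, "az": 0}, {"dx": -0.0035, "dy": -0.01, "dz": 0.107, "ax": 0, "ay": 0, "az": 0}]'

```text
time_s: 24.32
tcp_pos: [549.0, 140.0, 34.0]
eef_rot: [[-0.975, 0.223, -0.006], [0.223, 0.975, -0.001], [0.005, -0.002, -1.0]]
contact_force: [-0.1, 0.2, -0.7]
grip_width: 87.8
```

Request:
apply_moves --increments '[{"dx": 0, "dy": 0, "dz": 0, "ax": 0, "ay": 0, "az": 0}, {"dx": 0, "dy": 0, "dz": 0, "ax": 0, "ay": 0, "az": 0}, {"dx": 0, "dy": 0, "dz": 0, "ax": 0, "ay": 0, "az": 0}, {"dx": 0, "dy": 0, "dz": 0, "ax": 0, "ay": 0, "az": 0}, {"dx": 0, "dy": 0, "dz": 0, "ax": 0, "ay": 0, "az": 0}]'

```text
time_s: 24.73
tcp_pos: [552.0, 139.7, 39.7]
eef_rot: [[-0.974, 0.225, 0.003], [0.225, 0.974, 0.001], [-0.003, 0.001, -1.0]]
contact_force: [-0.3, -0.3, -0.5]
grip_width: 87.9
```

```bash
python3 -c "
from h import *
import pickle
go(550,142,39)
pickle.dump(calibration('wrist'),open('w15.pkl','wb'))
i=grab_frame('wrist');crop(i,160,180,400,300,'w15a.png',3)
"
```

```text
t 24.73 tcp [552.  139.7  39.7] yaw 77.02 w 87.9 F [-0.3 -0.3 -0.5] j6 -66.2
d [0.0024 0.0018 0.0007] a [0.0002 0.0004 0.0001]
```

View pics/w15a.png

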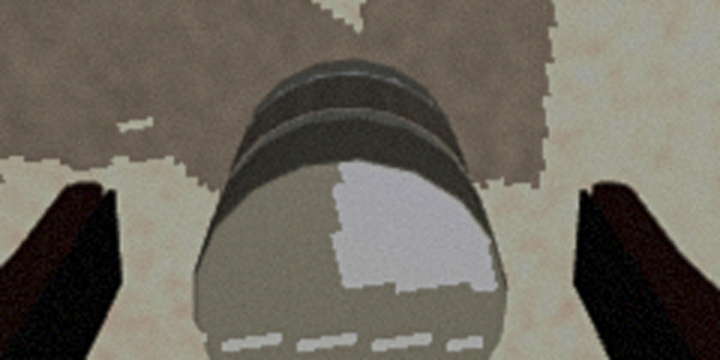

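Request:
apply_moves --increments '[{"dx": 0, "dy": 0, "dz": 0.0005, "ax": 0, "ay": 0, "az": 0}, {"dx": 0, "dy": 0, "dz": 0.0005, "ax": 0, "ay": 0, "az": 0}, {"dx": 0, "dy": 0, "dz": 0.0005, "ax": 0, "ay": 0, "az": 0}, {"dx": 0, "dy": 0, "dz": 0.0005, "ax": 0, "ay": 0, "az": 0}, {"dx": 0, "dy": 0, "dz": 0.0005, "ax": 0, "ay": 0, "az": 0}]' --claw 0 --force 20

```text
time_s: 25.2
tcp_pos: [550.9, 139.4, 37.3]
eef_rot: [[-0.974, 0.225, -0.0], [0.225, 0.974, -0.0], [0.0, -0.0, -1.0]]
contact_force: [0.8, -0.8, 0.1]
grip_width: 58.0
```

Request:
apply_moves --increments '[{"dx": 0, "dy": 0, "dz": 0, "ax": 0, "ay": 0, "az": 0}, {"dx": 0, "dy": 0, "dz": 0, "ax": 0, "ay": 0, "az": 0}, {"dx": 0, "dy": 0, "dz": 0, "ax": 0, "ay": 0, "az": 0}]'

```text
time_s: 25.45
tcp_pos: [551.0, 139.5, 37.4]
eef_rot: [[-0.974, 0.225, -0.0], [0.225, 0.974, 0.0], [0.0, 0.0, -1.0]]
contact_force: [0.6, 0.6, 0.1]
grip_width: 51.3
```

Request:
apply_moves --increments '[{"dx": 0, "dy": 0, "dz": -0.015, "ax": 0, "ay": 0, "az": 0}, {"dx": 0, "dy": 0, "dz": -0.045, "ax": 0, "ay": 0, "az": 0}, {"dx": 0, "dy": 0, "dz": -0.08, "ax": 0, "ay": 0, "az": 0}, {"dx": 0, "dy": -0.01, "dz": -0.12, "ax": 0, "ay": 0, "az": 0}, {"dx": 0, "dy": -0.03, "dz": -0.155, "ax": 0, "ay": 0, "az": 0}]'

```text
time_s: 25.87
tcp_pos: [543.8, 111.3, 193.8]
eef_rot: [[-0.975, 0.222, -0.001], [0.222, 0.975, 0.001], [0.001, 0.0, -1.0]]
contact_force: [1.3, -0.7, -2.1]
grip_width: 51.8
```

```bash
python3 -c "
from h import *
go(470.2,-230.6,210)
"
```

```text
t 25.87 tcp [543.8 111.3 193.8] yaw 77.15 w 51.8 F [ 1.3 -0.7 -2.1] j6 -69.1
d [-0.0042 -0.3497 -0.0164] a [ 0.0001 -0.0001  0.0004]
```

Request:
apply_moves --increments '[{"dx": 0, "dy": -0.03, "dz": -0.015, "ax": 0, "ay": 0, "az": 0}, {"dx": -0.001, "dy": -0.065, "dz": -0.025, "ax": 0, "ay": 0, "az": 0}, {"dx": -0.001, "dy": -0.1, "dz": -0.025, "ax": 0, "ay": 0, "az": 0}, {"dx": -0.001, "dy": -0.135, "dz": -0.025, "ax": 0, "ay": 0, "az": 0}, {"dx": -0.002, "dy": -0.17, "dz": -0.025, "ax": 0, "ay": 0, "az": 0}]'

```text
time_s: 26.28
tcp_pos: [507.2, -57.3, 217.4]
eef_rot: [[-0.975, 0.224, -0.0], [0.224, 0.975, -0.0], [0.0, -0.0, -1.0]]
contact_force: [1.2, -0.3, -1.9]
grip_width: 52.3
```

Request:
apply_moves --increments '[{"dx": 0, "dy": -0.035, "dz": 0, "ax": 0, "ay": 0, "az": 0}, {"dx": -0.001, "dy": -0.07, "dz": 0, "ax": 0, "ay": 0, "az": 0}, {"dx": -0.001, "dy": -0.105, "dz": 0, "ax": 0, "ay": 0, "az": 0}, {"dx": -0.001, "dy": -0.135, "dz": 0, "ax": 0, "ay": 0, "az": 0}, {"dx": -0.002, "dy": -0.155, "dz": 0, "ax": 0, "ay": 0, "az": 0}]'

```text
time_s: 26.7
tcp_pos: [473.8, -210.0, 216.9]
eef_rot: [[-0.974, 0.227, -0.001], [0.227, 0.974, -0.0], [0.001, -0.001, -1.0]]
contact_force: [0.8, 0.4, -2.1]
grip_width: 51.8
```

```bash
python3 -c "
from h import *
go(470.2,-230.6,176)
"
```

```text
t 26.7 tcp [ 473.8 -210.   216.9] yaw 76.89 w 51.8 F [ 0.8  0.4 -2.1] j6 -104.5
d [-0.0012 -0.0208  0.0409] a [-0.0001 -0.0002 -0.0003]
```

Request:
apply_moves --increments '[{"dx": -0.001, "dy": -0.015, "dz": 0.01, "ax": 0, "ay": 0, "az": 0}, {"dx": -0.001, "dy": -0.02, "dz": 0.025, "ax": 0, "ay": 0, "az": 0}, {"dx": -0.001, "dy": -0.02, "dz": 0.035, "ax": 0, "ay": 0, "az": 0}, {"dx": -0.001, "dy": -0.02, "dz": 0.041, "ax": 0, "ay": 0, "az": 0}, {"dx": -0.001, "dy": -0.02, "dz": 0.041, "ax": 0, "ay": 0, "az": 0}]'

```text
time_s: 27.12
tcp_pos: [470.9, -226.2, 174.2]
eef_rot: [[-0.975, 0.224, -0.003], [0.224, 0.975, 0.002], [0.004, 0.001, -1.0]]
contact_force: [-0.4, 0.1, -1.1]
grip_width: 51.7
```

Request:
apply_moves --increments '[{"dx": 0, "dy": 0, "dz": 0, "ax": 0, "ay": 0, "az": 0}, {"dx": 0, "dy": 0, "dz": 0, "ax": 0, "ay": 0, "az": 0}, {"dx": 0, "dy": 0, "dz": 0, "ax": 0, "ay": 0, "az": 0}, {"dx": 0, "dy": 0, "dz": 0, "ax": 0, "ay": 0, "az": 0}]'

```text
time_s: 27.45
tcp_pos: [472.0, -226.9, 177.3]
eef_rot: [[-0.975, 0.224, 0.001], [0.224, 0.975, -0.001], [-0.001, -0.0, -1.0]]
contact_force: [-1.1, -0.2, -1.6]
grip_width: 51.8
```

```bash
python3 -c "
from h import *
import pickle
go(470.2,-230.6,172)
pickle.dump((calibration('wrist'),robot.observe()),open('w16.pkl','wb'))
i=grab_frame('wrist');cv2.imwrite('pics/w16.png',i); crop(i,180,150,380,290,'w16b.png',4)"
```

```text
t 27.45 tcp [ 472.  -226.9  177.3] yaw 77.05 w 51.8 F [-1.1 -0.2 -1.6] j6 -106.4
d [ 0.0009 -0.004   0.0053] a [-0.0001  0.0002  0.0002]
```

View pics/w16b.png

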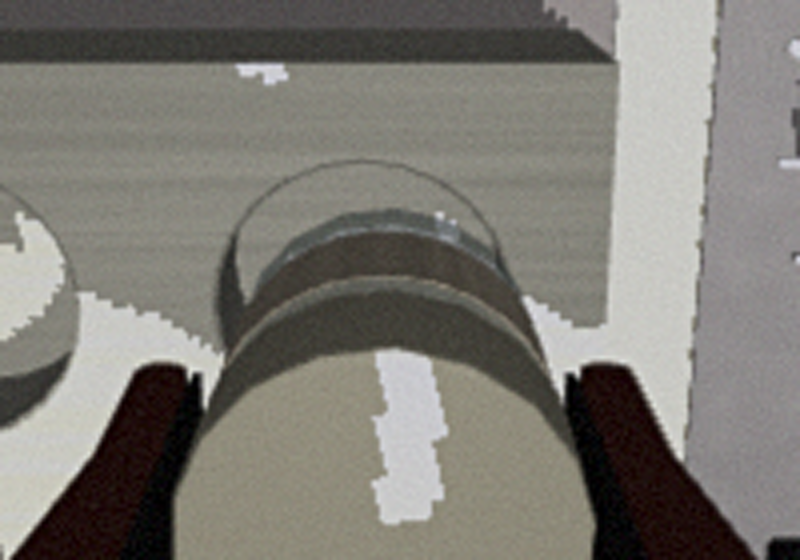

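```bash
cat > hole.py <<'E'
from h import *
import pickle,sys
fn,hx,hy,fx,fy,off=sys.argv[1],*map(float,sys.argv[2:])
W,o=pickle.load(open(fn,'rb'));t=o['tcp_pos'];R=o['eef_rot']
g=lambda x,y:(180+(x+.5)/4-.5,150+(y+.5)/4-.5)
h=plane(W,g(hx,hy),125)-R[:,0]*27; f=plane(W,g(fx,fy),t[2]-off)-R[:,0]*23.5
print('hole',h.round(1),'foot rel',(R.T@(f-t)).round(1),'move tool',(R.T@(h-f)).round(1))
tg=t+R@((R.T@(h-f))*[1,1,0]); print('tcp target',tg.round(1)); go(tg[0],tg[1],165)
E
python3 hole.py w16.pkl 367 160 389 208 37.4
```

```text
hole [ 469.5 -228.8  125. ] foot rel [ 0.7  1.5 37.4] move tool [ 1.3 -3.9 14.9]
tcp target [ 469.8 -230.4  177.3]
t 27.5 tcp [ 471.9 -227.   177.1] yaw 77.04 w 51.7 F [-0.3 -0.3 -1.2] j6 -106.4
d [ 0.0013 -0.0038  0.0121] a [-0.0001  0.0002  0.0001]
```

Image and grid estimates agree: (469.8,-230.4) against (470.2,-230.6). I'll insert.

Request:
apply_moves --increments '[{"dx": 0.0012, "dy": -0.0038, "dz": 0.002, "ax": 0, "ay": 0, "az": 0}, {"dx": 0.0012, "dy": -0.0038, "dz": 0.005, "ax": 0, "ay": 0, "az": 0}, {"dx": 0.0012, "dy": -0.0038, "dz": 0.008, "ax": 0, "ay": 0, "az": 0}, {"dx": 0.0012, "dy": -0.0038, "dz": 0.01, "ax": 0, "ay": 0, "az": 0}, {"dx": 0.0012, "dy": -0.0038, "dz": 0.011, "ax": 0, "ay": 0, "az": 0}]'

```text
time_s: 27.92
tcp_pos: [469.3, -230.5, 164.6]
eef_rot: [[-0.974, 0.225, -0.001], [0.225, 0.974, 0.001], [0.001, 0.0, -1.0]]
contact_force: [0.7, 0.5, -1.9]
grip_width: 51.8
```

Request:
apply_moves --increments '[{"dx": 0, "dy": 0, "dz": 0.002, "ax": 0, "ay": 0, "az": 0}, {"dx": 0, "dy": 0, "dz": 0.004, "ax": 0, "ay": 0, "az": 0}, {"dx": 0, "dy": 0, "dz": 0.006, "ax": 0, "ay": 0, "az": 0}, {"dx": 0, "dy": 0, "dz": 0.007, "ax": 0, "ay": 0, "az": 0}]'

```text
time_s: 28.25
tcp_pos: [469.5, -230.5, 158.0]
eef_rot: [[-0.974, 0.225, -0.0], [0.225, 0.974, 0.0], [0.0, 0.0, -1.0]]
contact_force: [0.6, 1.0, -1.6]
grip_width: 51.6
```

Request:
apply_moves --increments '[{"dx": 0, "dy": 0, "dz": 0.004, "ax": 0, "ay": 0, "az": 0}, {"dx": 0, "dy": 0, "dz": 0.009, "ax": 0, "ay": 0, "az": 0}, {"dx": 0, "dy": 0, "dz": 0.014, "ax": 0, "ay": 0, "az": 0}, {"dx": 0, "dy": 0, "dz": 0.018, "ax": 0, "ay": 0, "az": 0}, {"dx": 0, "dy": 0, "dz": 0.02, "ax": 0, "ay": 0, "az": 0}]'

```text
time_s: 28.67
tcp_pos: [469.2, -230.3, 137.2]
eef_rot: [[-0.974, 0.225, -0.001], [0.225, 0.974, 0.001], [0.001, 0.0, -1.0]]
contact_force: [-0.1, -0.0, -1.8]
grip_width: 51.8
```

Request:
apply_moves --increments '[{"dx": 0, "dy": 0, "dz": 0.002, "ax": 0, "ay": 0, "az": 0}, {"dx": 0, "dy": 0, "dz": 0.004, "ax": 0, "ay": 0, "az": 0}, {"dx": 0, "dy": 0, "dz": 0.005, "ax": 0, "ay": 0, "az": 0}, {"dx": 0, "dy": 0, "dz": 0.005, "ax": 0, "ay": 0, "az": 0}]'

```text
time_s: 29.0
tcp_pos: [469.5, -230.5, 133.2]
eef_rot: [[-0.974, 0.225, -0.0], [0.225, 0.974, 0.0], [0.0, 0.0, -1.0]]
contact_force: [0.3, 0.7, -2.7]
grip_width: 52.1
```

Request:
apply_moves --increments '[{"dx": 0, "dy": 0, "dz": 0.001, "ax": 0, "ay": 0, "az": 0}, {"dx": 0, "dy": 0, "dz": 0.001, "ax": 0, "ay": 0, "az": 0}, {"dx": 0, "dy": 0, "dz": 0.001, "ax": 0, "ay": 0, "az": 0}]'

```text
time_s: 29.25
tcp_pos: [469.6, -230.6, 132.5]
eef_rot: [[-0.974, 0.225, 0.0], [0.225, 0.974, -0.0], [-0.0, -0.0, -1.0]]
contact_force: [-0.2, 0.1, -2.4]
grip_width: 51.6
```

Request:
apply_moves --increments '[{"dx": 0, "dy": 0, "dz": 0, "ax": 0, "ay": 0, "az": 0}, {"dx": 0, "dy": 0, "dz": 0, "ax": 0, "ay": 0, "az": 0}, {"dx": 0, "dy": 0, "dz": 0, "ax": 0, "ay": 0, "az": 0}, {"dx": 0, "dy": 0, "dz": 0, "ax": 0, "ay": 0, "az": 0}, {"dx": 0, "dy": 0, "dz": 0, "ax": 0, "ay": 0, "az": 0}]' --claw 0.9

```text
time_s: 29.67
tcp_pos: [469.7, -230.6, 132.7]
eef_rot: [[-0.974, 0.225, 0.0], [0.225, 0.974, -0.0], [-0.0, -0.0, -1.0]]
contact_force: [-0.2, 0.1, -0.8]
grip_width: 78.0
```

Request:
apply_moves --increments '[{"dx": 0, "dy": 0, "dz": -0.02, "ax": 0, "ay": 0, "az": 0}, {"dx": 0, "dy": 0, "dz": -0.05, "ax": 0, "ay": 0, "az": 0}, {"dx": 0, "dy": 0, "dz": -0.09, "ax": 0, "ay": 0, "az": 0}, {"dx": -0.01, "dy": 0.02, "dz": -0.11, "ax": 0, "ay": 0, "az": 0}, {"dx": -0.02, "dy": 0.05, "dz": -0.11, "ax": 0, "ay": 0, "az": 0}]' --claw 1

```text
time_s: 30.08
tcp_pos: [501.5, -188.3, 249.2]
eef_rot: [[-0.973, 0.229, 0.009], [0.228, 0.974, -0.005], [-0.01, -0.003, -1.0]]
contact_force: [1.5, -0.3, 0.6]
grip_width: 88.0
```

```bash
python3 -c "
from h import *
i=grab_frame('side');cv2.imwrite('pics/sd17.png',i)
i=grab_frame('scene');crop(i,270,110,450,290,'sc17.png',3.3)
go(650,137,200)
"
```

```text
t 30.18 tcp [ 502.2 -183.9  244.2] yaw 77.21 w 88.0 F [ 0.2 -0.5 -0. ] j6 -101.0
d [-0.0729  0.3456  0.0447] a [0.0001 0.0006 0.0006]
```

View pics/sd17.png

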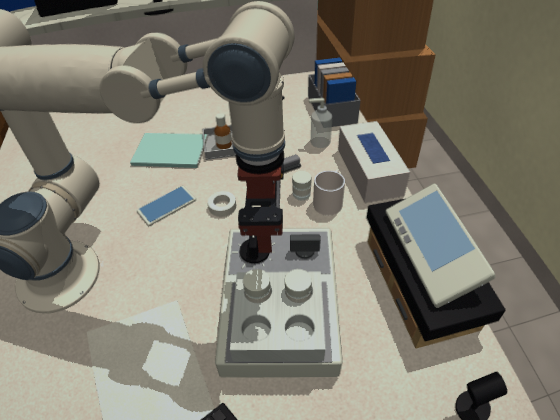

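View pics/sc17.png

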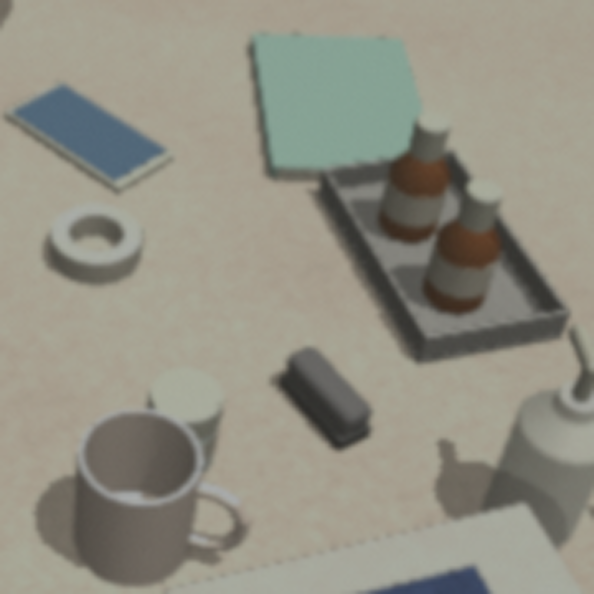

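Two jars are seated and the third hasn't moved beside the mug. I'll go to it.

Request:
apply_moves --increments '[{"dx": -0.005, "dy": 0.035, "dz": 0, "ax": 0, "ay": 0, "az": 0}, {"dx": -0.014, "dy": 0.075, "dz": 0, "ax": 0, "ay": 0, "az": 0}, {"dx": -0.023, "dy": 0.115, "dz": 0, "ax": 0, "ay": 0, "az": 0}, {"dx": -0.032, "dy": 0.155, "dz": 0, "ax": 0, "ay": 0, "az": 0}, {"dx": -0.041, "dy": 0.195, "dz": 0.01, "ax": 0, "ay": 0, "az": 0}]'

```text
time_s: 30.6
tcp_pos: [584.7, -4.7, 234.1]
eef_rot: [[-0.974, 0.225, 0.003], [0.225, 0.974, -0.001], [-0.003, 0.0, -1.0]]
contact_force: [0.6, -1.2, 0.5]
grip_width: 87.7
```

Request:
apply_moves --increments '[{"dx": -0.008, "dy": 0.04, "dz": 0.01, "ax": 0, "ay": 0, "az": 0}, {"dx": -0.016, "dy": 0.08, "dz": 0.03, "ax": 0, "ay": 0, "az": 0}, {"dx": -0.024, "dy": 0.115, "dz": 0.05, "ax": 0, "ay": 0, "az": 0}, {"dx": -0.03, "dy": 0.14, "dz": 0.065, "ax": 0, "ay": 0, "az": 0}, {"dx": -0.033, "dy": 0.15, "dz": 0.075, "ax": 0, "ay": 0, "az": 0}]'

```text
time_s: 31.02
tcp_pos: [649.3, 136.1, 153.3]
eef_rot: [[-0.975, 0.221, -0.005], [0.221, 0.975, 0.0], [0.005, -0.001, -1.0]]
contact_force: [0.8, 0.4, -0.7]
grip_width: 87.8
```

```bash
python3 -c "
from h import *
import pickle
grab_frame('side');grab_frame('side');grab_frame('side');grab_frame('side')
go(650,137,100)
pickle.dump((calibration('wrist'),robot.observe()),open('w18.pkl','wb'))
i=grab_frame('wrist');crop(i,160,130,400,300,'w18a.png',3)
"
```

```text
t 31.22 tcp [649.4 131.5 157.7] yaw 76.99 w 87.9 F [-0.4 -0.2  0.8] j6 -68.5
d [0.0007 0.0056 0.0577] a [-0.0002 -0.0001 -0.    ]
```

View pics/w18a.png

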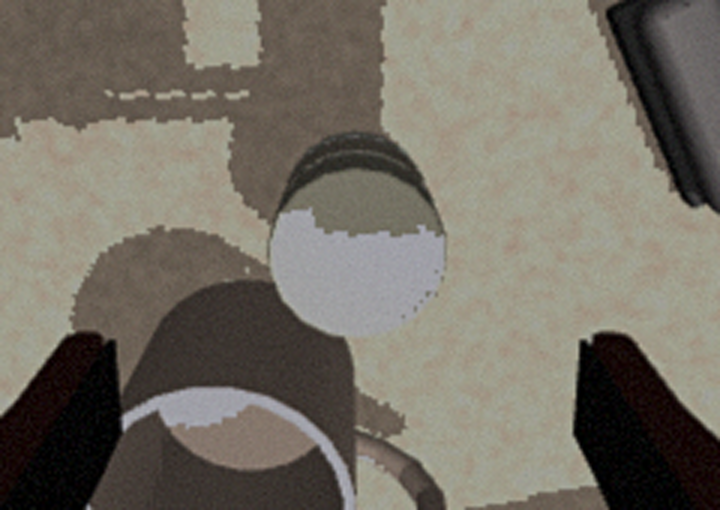

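```bash
python3 -c "
from h import *
import pickle;W,o=pickle.load(open('w18.pkl','rb'));t=o['tcp_pos'];R=o['eef_rot']
f=lambda *p:((p[0]+.5)/3-.5+160,(p[1]+.5)/3-.5+130)
p=plane(W,f(358,253),68);print(p,(R.T@(p-t)).round(1))
for q in [(355,490),(222,388)]: print('mug rim',plane(W,f(*q),90).round(1),(R.T@(plane(W,f(*q),90)-t)).round(1),(R.T@(plane(W,f(*q),90)-p)).round(1))
"
```

```text
[651.18234035 134.61513383  68.        ] [-1.   3.5 89.7]
mug rim [712.6 119.4  90. ] [-64.3   2.6  67.6] [-63.3  -1.  -22. ]
mug rim [673.6  91.2  90. ] [-32.7 -33.8  67.7] [-31.6 -37.3 -22. ]
```

Request:
apply_moves --increments '[{"dx": -0.0025, "dy": 0.0035, "dz": 0.03, "ax": 0, "ay": 0, "az": 0}, {"dx": -0.0025, "dy": 0.0035, "dz": 0.06, "ax": 0, "ay": 0, "az": 0}, {"dx": -0.0025, "dy": 0.0035, "dz": 0.09, "ax": 0, "ay": 0, "az": 0}, {"dx": -0.0025, "dy": 0.0035, "dz": 0.11, "ax": 0, "ay": 0, "az": 0}, {"dx": -0.0025, "dy": 0.0035, "dz": 0.118, "ax": 0, "ay": 0, "az": 0}]'

```text
time_s: 31.68
tcp_pos: [651.6, 133.4, 37.2]
eef_rot: [[-0.974, 0.227, -0.003], [0.227, 0.974, -0.001], [0.003, -0.002, -1.0]]
contact_force: [-1.0, -0.2, -0.9]
grip_width: 87.8
```

Request:
apply_moves --increments '[{"dx": 0, "dy": 0, "dz": 0, "ax": 0, "ay": 0, "az": 0}, {"dx": 0, "dy": 0, "dz": 0, "ax": 0, "ay": 0, "az": 0}, {"dx": 0, "dy": 0, "dz": 0, "ax": 0, "ay": 0, "az": 0}, {"dx": 0, "dy": 0, "dz": 0, "ax": 0, "ay": 0, "az": 0}, {"dx": 0, "dy": 0, "dz": 0, "ax": 0, "ay": 0, "az": 0}]'

```text
time_s: 32.1
tcp_pos: [653.9, 135.7, 41.8]
eef_rot: [[-0.974, 0.225, 0.003], [0.225, 0.974, 0.0], [-0.003, 0.001, -1.0]]
contact_force: [0.5, -0.6, 0.3]
grip_width: 88.1
```

```bash
python3 -c "
from h import *
import pickle
go(651,135,38)
i=grab_frame('wrist');crop(i,160,180,400,300,'w19a.png',3)
"
```

```text
t 32.1 tcp [653.9 135.7  41.8] yaw 77.01 w 88.1 F [ 0.5 -0.6  0.3] j6 -68.2
d [ 0.0027 -0.0013  0.0038] a [0.0002 0.0005 0.    ]
```

View pics/w19a.png

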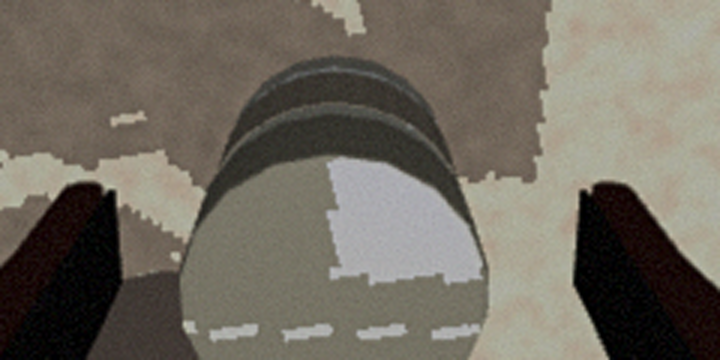

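Request:
apply_moves --increments '[{"dx": 0.001, "dy": -0.002, "dz": 0.003, "ax": 0, "ay": 0, "az": 0}, {"dx": 0.001, "dy": -0.002, "dz": 0.003, "ax": 0, "ay": 0, "az": 0}, {"dx": 0.001, "dy": -0.002, "dz": 0.003, "ax": 0, "ay": 0, "az": 0}, {"dx": 0.001, "dy": -0.002, "dz": 0.003, "ax": 0, "ay": 0, "az": 0}, {"dx": 0.001, "dy": -0.002, "dz": 0.003, "ax": 0, "ay": 0, "az": 0}]' --claw 0 --force 20

```text
time_s: 32.57
tcp_pos: [651.4, 133.9, 36.4]
eef_rot: [[-0.974, 0.225, -0.0], [0.225, 0.974, -0.0], [0.0, -0.0, -1.0]]
contact_force: [-0.0, 0.2, -0.2]
grip_width: 57.7
```

Request:
apply_moves --increments '[{"dx": 0, "dy": 0, "dz": 0, "ax": 0, "ay": 0, "az": 0}, {"dx": 0, "dy": 0, "dz": 0, "ax": 0, "ay": 0, "az": 0}, {"dx": 0, "dy": 0, "dz": 0, "ax": 0, "ay": 0, "az": 0}]'

```text
time_s: 32.82
tcp_pos: [651.5, 133.9, 36.5]
eef_rot: [[-0.974, 0.225, -0.0], [0.225, 0.974, 0.0], [0.0, 0.0, -1.0]]
contact_force: [-0.2, 0.1, -0.3]
grip_width: 51.7
```

Request:
apply_moves --increments '[{"dx": 0, "dy": 0, "dz": -0.015, "ax": 0, "ay": 0, "az": 0}, {"dx": 0, "dy": 0, "dz": -0.045, "ax": 0, "ay": 0, "az": 0}, {"dx": 0, "dy": 0, "dz": -0.08, "ax": 0, "ay": 0, "az": 0}, {"dx": 0, "dy": 0, "dz": -0.12, "ax": 0, "ay": 0, "az": 0}, {"dx": 0, "dy": -0.01, "dz": -0.16, "ax": 0, "ay": 0, "az": 0}]'

```text
time_s: 33.23
tcp_pos: [648.5, 125.4, 196.9]
eef_rot: [[-0.975, 0.223, -0.002], [0.223, 0.975, 0.001], [0.002, 0.0, -1.0]]
contact_force: [1.2, 0.0, -1.0]
grip_width: 51.6
```

```bash
python3 -c "
from h import *
go(530,-327,220)
"
```

```text
t 33.23 tcp [648.5 125.4 196.9] yaw 77.11 w 51.6 F [ 1.2  0.  -1. ] j6 -69.1
d [ 0.0147 -0.4675 -0.0231] a [ 0.     -0.0004  0.0003]
```

Request:
apply_moves --increments '[{"dx": 0.001, "dy": -0.03, "dz": -0.015, "ax": 0, "ay": 0, "az": 0}, {"dx": 0.002, "dy": -0.065, "dz": -0.028, "ax": 0, "ay": 0, "az": 0}, {"dx": 0.003, "dy": -0.1, "dz": -0.028, "ax": 0, "ay": 0, "az": 0}, {"dx": 0.004, "dy": -0.135, "dz": -0.028, "ax": 0, "ay": 0, "az": 0}, {"dx": 0.005, "dy": -0.17, "dz": -0.028, "ax": 0, "ay": 0, "az": 0}]'

```text
time_s: 33.65
tcp_pos: [605.6, -41.7, 224.7]
eef_rot: [[-0.975, 0.224, 0.0], [0.224, 0.975, -0.0], [-0.0, -0.0, -1.0]]
contact_force: [0.3, -0.3, -1.6]
grip_width: 51.6
```

Request:
apply_moves --increments '[{"dx": 0.001, "dy": -0.036, "dz": 0, "ax": 0, "ay": 0, "az": 0}, {"dx": 0.002, "dy": -0.072, "dz": 0, "ax": 0, "ay": 0, "az": 0}, {"dx": 0.003, "dy": -0.108, "dz": 0, "ax": 0, "ay": 0, "az": 0}, {"dx": 0.004, "dy": -0.144, "dz": 0, "ax": 0, "ay": 0, "az": 0}, {"dx": 0.005, "dy": -0.18, "dz": 0, "ax": 0, "ay": 0, "az": 0}]'

```text
time_s: 34.07
tcp_pos: [560.0, -216.2, 224.3]
eef_rot: [[-0.974, 0.225, -0.0], [0.225, 0.974, 0.0], [0.0, 0.0, -1.0]]
contact_force: [1.5, -0.7, -1.6]
grip_width: 51.8
```

```bash
python3 -c "
from h import *
go(529.6,-326.4,200)
"
```

```text
t 34.07 tcp [ 560.  -216.2  224.3] yaw 77.02 w 51.8 F [ 1.5 -0.7 -1.6] j6 -101.4
d [ 0.0048 -0.1142  0.0243] a [ 0.     -0.0001  0.0001]
```

Request:
apply_moves --increments '[{"dx": 0.0015, "dy": -0.035, "dz": 0, "ax": 0, "ay": 0, "az": 0}, {"dx": 0.003, "dy": -0.07, "dz": 0, "ax": 0, "ay": 0, "az": 0}, {"dx": 0.004, "dy": -0.095, "dz": 0.01, "ax": 0, "ay": 0, "az": 0}, {"dx": 0.005, "dy": -0.11, "dz": 0.025, "ax": 0, "ay": 0, "az": 0}, {"dx": 0.005, "dy": -0.114, "dz": 0.04, "ax": 0, "ay": 0, "az": 0}]'

```text
time_s: 34.48
tcp_pos: [529.1, -327.7, 184.0]
eef_rot: [[-0.974, 0.228, -0.0], [0.228, 0.974, -0.001], [-0.0, -0.001, -1.0]]
contact_force: [-0.5, 1.4, -1.2]
grip_width: 51.8
```

Request:
apply_moves --increments '[{"dx": 0, "dy": 0, "dz": 0.005, "ax": 0, "ay": 0, "az": 0}, {"dx": 0, "dy": 0, "dz": 0.01, "ax": 0, "ay": 0, "az": 0}, {"dx": 0, "dy": 0, "dz": 0.01, "ax": 0, "ay": 0, "az": 0}, {"dx": 0, "dy": 0, "dz": 0.01, "ax": 0, "ay": 0, "az": 0}, {"dx": 0, "dy": 0, "dz": 0.01, "ax": 0, "ay": 0, "az": 0}]'

```text
time_s: 34.9
tcp_pos: [531.0, -324.1, 175.8]
eef_rot: [[-0.975, 0.224, 0.002], [0.224, 0.975, -0.001], [-0.002, -0.001, -1.0]]
contact_force: [-0.8, -0.9, -0.6]
grip_width: 51.5
```

```bash
python3 -c "
from h import *
import pickle
grab_frame('side')
go(529.6,-326.4,170)
pickle.dump((calibration('wrist'),robot.observe()),open('w20.pkl','wb'))
i=grab_frame('wrist');cv2.imwrite('pics/w20.png',i); crop(i,180,150,380,290,'w20b.png',4)"
```

```text
t 34.95 tcp [ 531.  -324.2  175.9] yaw 77.08 w 51.9 F [-0.4 -0.7 -0.9] j6 -111.6
d [ 0.0009 -0.0025  0.0059] a [-0.0001  0.0003  0.0002]
```

View pics/w20b.png

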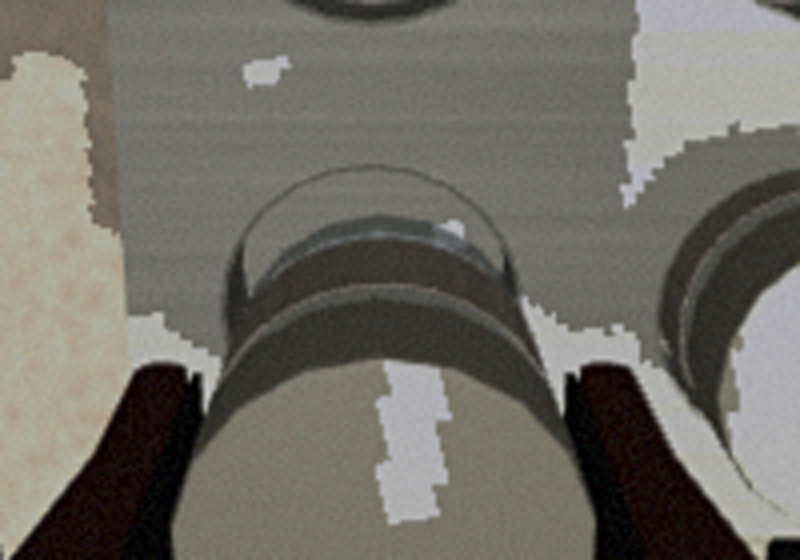

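```bash
python3 hole.py w20.pkl 373 165 384 216 36.5
```

```text
hole [ 529.4 -325.2  125.1] foot rel [-0.4  0.7 36.5] move tool [ 1.9 -1.9 14.4]
tcp target [ 528.7 -325.7  175.9]
t 35.0 tcp [ 530.9 -324.3  175.8] yaw 77.07 w 51.5 F [-0.3 -0.2 -2.2] j6 -111.6
d [ 0.0019 -0.0019  0.0108] a [-0.0001  0.0003  0.0002]
```

Image says (528.7,-325.7) and grid says (529.6,-326.4), so I'll use (529.1,-326.1).

Request:
apply_moves --increments '[{"dx": 0.0015, "dy": -0.0022, "dz": 0.002, "ax": 0, "ay": 0, "az": 0}, {"dx": 0.0015, "dy": -0.0022, "dz": 0.005, "ax": 0, "ay": 0, "az": 0}, {"dx": 0.0015, "dy": -0.0022, "dz": 0.008, "ax": 0, "ay": 0, "az": 0}, {"dx": 0.0015, "dy": -0.0022, "dz": 0.01, "ax": 0, "ay": 0, "az": 0}, {"dx": 0.0015, "dy": -0.0022, "dz": 0.012, "ax": 0, "ay": 0, "az": 0}]'

```text
time_s: 35.42
tcp_pos: [528.2, -326.4, 161.9]
eef_rot: [[-0.974, 0.225, -0.0], [0.225, 0.974, 0.0], [0.001, 0.0, -1.0]]
contact_force: [0.4, 0.4, -1.1]
grip_width: 51.6
```

Request:
apply_moves --increments '[{"dx": 0, "dy": 0, "dz": 0.002, "ax": 0, "ay": 0, "az": 0}, {"dx": 0, "dy": 0, "dz": 0.004, "ax": 0, "ay": 0, "az": 0}, {"dx": 0, "dy": 0, "dz": 0.006, "ax": 0, "ay": 0, "az": 0}, {"dx": 0, "dy": 0, "dz": 0.007, "ax": 0, "ay": 0, "az": 0}]'

```text
time_s: 35.75
tcp_pos: [528.3, -326.4, 155.1]
eef_rot: [[-0.974, 0.225, -0.0], [0.225, 0.974, 0.0], [0.0, 0.0, -1.0]]
contact_force: [0.4, 0.1, -1.6]
grip_width: 51.6
```

The foot is at 118.6, inside the hole. The floor should come at TCP 131.5.

Request:
apply_moves --increments '[{"dx": -0.0005, "dy": 0, "dz": 0.004, "ax": 0, "ay": 0, "az": 0}, {"dx": -0.0005, "dy": 0, "dz": 0.009, "ax": 0, "ay": 0, "az": 0}, {"dx": -0.0005, "dy": 0, "dz": 0.014, "ax": 0, "ay": 0, "az": 0}, {"dx": -0.0005, "dy": 0, "dz": 0.018, "ax": 0, "ay": 0, "az": 0}, {"dx": -0.0005, "dy": 0, "dz": 0.02, "ax": 0, "ay": 0, "az": 0}]'

```text
time_s: 36.17
tcp_pos: [528.5, -326.3, 134.3]
eef_rot: [[-0.974, 0.225, -0.001], [0.225, 0.974, 0.001], [0.001, 0.001, -1.0]]
contact_force: [-0.5, 0.5, -1.5]
grip_width: 52.0
```

Request:
apply_moves --increments '[{"dx": 0, "dy": 0, "dz": 0.001, "ax": 0, "ay": 0, "az": 0}, {"dx": 0, "dy": 0, "dz": 0.002, "ax": 0, "ay": 0, "az": 0}, {"dx": 0, "dy": 0, "dz": 0.004, "ax": 0, "ay": 0, "az": 0}, {"dx": 0, "dy": 0, "dz": 0.004, "ax": 0, "ay": 0, "az": 0}]'

```text
time_s: 36.5
tcp_pos: [529.0, -326.6, 131.6]
eef_rot: [[-0.974, 0.225, 0.0], [0.225, 0.974, -0.0], [-0.0, -0.0, -1.0]]
contact_force: [0.3, -1.0, -2.3]
grip_width: 51.5
```

Request:
apply_moves --increments '[{"dx": 0, "dy": 0, "dz": 0, "ax": 0, "ay": 0, "az": 0}, {"dx": 0, "dy": 0, "dz": 0, "ax": 0, "ay": 0, "az": 0}, {"dx": 0, "dy": 0, "dz": 0, "ax": 0, "ay": 0, "az": 0}, {"dx": 0, "dy": 0, "dz": 0, "ax": 0, "ay": 0, "az": 0}]' --claw 0.76

```text
time_s: 36.83
tcp_pos: [529.0, -326.7, 131.9]
eef_rot: [[-0.974, 0.225, 0.001], [0.225, 0.974, -0.0], [-0.001, -0.0, -1.0]]
contact_force: [0.9, -0.3, 0.1]
grip_width: 66.7
```

Released. I'll rise and check everything, including a hunt for any fourth jar.

Request:
apply_moves --increments '[{"dx": 0, "dy": 0, "dz": -0.02, "ax": 0, "ay": 0, "az": 0}, {"dx": 0, "dy": 0, "dz": -0.05, "ax": 0, "ay": 0, "az": 0}, {"dx": 0, "dy": 0, "dz": -0.09, "ax": 0, "ay": 0, "az": 0}, {"dx": 0, "dy": 0.02, "dz": -0.13, "ax": 0, "ay": 0, "az": 0}, {"dx": 0, "dy": 0.05, "dz": -0.17, "ax": 0, "ay": 0, "az": 0}]'

```text
time_s: 37.25
tcp_pos: [538.0, -285.3, 294.7]
eef_rot: [[-0.974, 0.228, 0.001], [0.228, 0.974, -0.001], [-0.001, -0.001, -1.0]]
contact_force: [0.7, 0.4, 0.8]
grip_width: 66.7
```

Request:
apply_moves --increments '[{"dx": 0, "dy": 0.02, "dz": 0, "ax": 0, "ay": 0, "az": 0}, {"dx": -0.005, "dy": 0.055, "dz": 0, "ax": 0, "ay": 0, "az": 0}, {"dx": -0.01, "dy": 0.09, "dz": 0, "ax": 0, "ay": 0, "az": 0}, {"dx": -0.015, "dy": 0.12, "dz": 0, "ax": 0, "ay": 0, "az": 0}, {"dx": -0.02, "dy": 0.14, "dz": 0, "ax": 0, "ay": 0, "az": 0}]'

```text
time_s: 37.67
tcp_pos: [590.2, -149.7, 293.0]
eef_rot: [[-0.975, 0.223, 0.001], [0.223, 0.975, 0.0], [-0.001, 0.001, -1.0]]
contact_force: [0.1, -0.1, 0.6]
grip_width: 66.8
```

```bash
python3 -c "
from h import *
import pickle
cv2.imwrite('pics/sd21.png',grab_frame('side'))
cv2.imwrite('pics/sc21.png',grab_frame('scene'))
grab_frame('side')
go(594,-121,250)
pickle.dump((calibration('wrist'),robot.observe()),open('w21.pkl','wb'))
cv2.imwrite('pics/w21.png',grab_frame('wrist'))
"
```

```text
t 37.82 tcp [ 590.  -151.2  292.4] yaw 77.17 w 66.5 F [ 0.2  0.  -1.5] j6 -94.7
d [0.0028 0.0303 0.0424] a [-0.      0.      0.0005]
```

View pics/sd21.png

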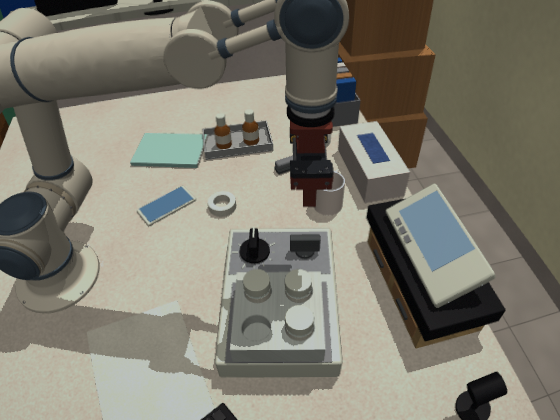

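View pics/sc21.png

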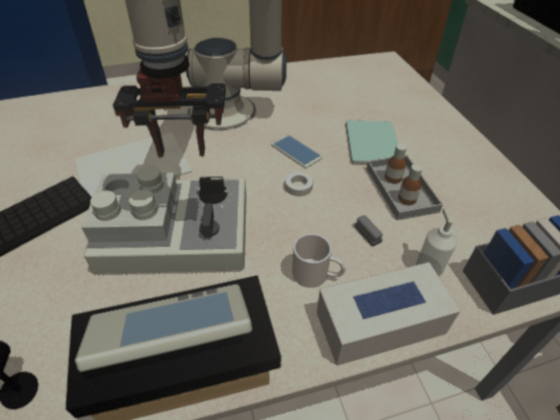

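View pics/w21.png

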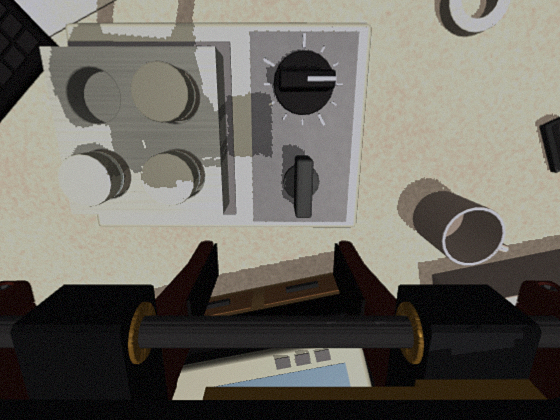

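Three jars sit in three of the holes, both bottles stand in the tray, and there's no other jar in view. Now I'll measure the clamp.

```bash
python3 -c "
from h import *
i=cv2.imread('pics/w21.png');crop(i,240,20,380,240,'w21a.png',2.7)"
```

```text
(no output)
```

View pics/w21a.png

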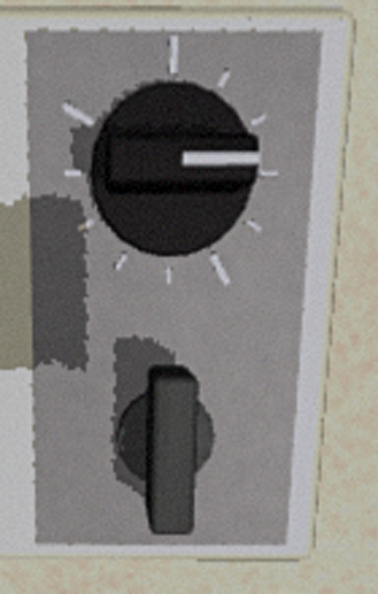

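```bash
python3 -c "
from h import *
import pickle;W,o=pickle.load(open('w21.pkl','rb'))
f=lambda *p:((p[0]+.5)/2.7-.5+240,(p[1]+.5)/2.7-.5+20)
c=[plane(W,f(*p),128) for p in [(156,380),(197,380),(193,532),(150,532)]]
print(np.round(c,1),np.mean(c,0)); print('disc clamp z~80',plane(W,f(166,434),80))
print('timer disc',plane(W,f(174,169),85)); print('timer bar',[plane(W,f(*p),128).round(1) for p in [(108,160),(259,160)]])
R=np.array([[.9745,.2244],[-.2244,.9745]]); bc=np.array([499.5,-277.1]); 
for d in (78,80): print(d,bc+R@[56,95+d],bc+R@[-56,95+d])
t=o['tcp_pos'];go(594,-121,92)"
```

```text
[[ 561.4 -120.3  128. ]
 [ 565.  -104.7  128. ]
 [ 626.  -118.2  128. ]
 [ 622.1 -135.5  128. ]] [ 593.60651895 -119.67148736  128.        ]
disc clamp z~80 [ 593.52294201 -119.03212269   80.        ]
timer disc [484.13316117 -93.66894716  85.        ]
timer bar [array([ 479.2, -121.1,  128. ]), array([491.5, -67.4, 128. ])]
78 [ 592.8932 -121.0779] [483.7492 -95.9451]
80 [ 593.342  -119.1289] [484.198  -93.9961]
t 37.87 tcp [ 589.6 -152.4  292.4] yaw 77.07 w 66.5 F [ 0.4 -0.  -0.6] j6 -94.8
d [0.0027 0.0317 0.2004] a [-0.0001 -0.      0.0002]
```

Request:
apply_moves --increments '[{"dx": 0.003, "dy": 0.02, "dz": 0.02, "ax": 0, "ay": 0, "az": 0}, {"dx": 0.003, "dy": 0.032, "dz": 0.055, "ax": 0, "ay": 0, "az": 0}, {"dx": 0.003, "dy": 0.032, "dz": 0.09, "ax": 0, "ay": 0, "az": 0}, {"dx": 0.003, "dy": 0.032, "dz": 0.12, "ax": 0, "ay": 0, "az": 0}, {"dx": 0.003, "dy": 0.032, "dz": 0.14, "ax": 0, "ay": 0, "az": 0}]' --claw 0.6

```text
time_s: 38.28
tcp_pos: [592.1, -121.8, 148.5]
eef_rot: [[-0.974, 0.226, -0.004], [0.226, 0.974, 0.001], [0.004, -0.0, -1.0]]
contact_force: [0.1, -0.2, -0.3]
grip_width: 52.4
```

```bash
python3 -c "
from h import *
import pickle
grab_frame('side');grab_frame('side');grab_frame('side');grab_frame('side')
go(593.5,-119.3,93)
cv2.imwrite('pics/w22.png',grab_frame('wrist'))
"
```

```text
t 38.48 tcp [ 593.5 -121.8  153.1] yaw 76.92 w 52.9 F [ 1.  -0.8 -0.3] j6 -91.7
d [0.0006 0.0025 0.0601] a [-0.      0.     -0.0002]
```

View pics/w22.png

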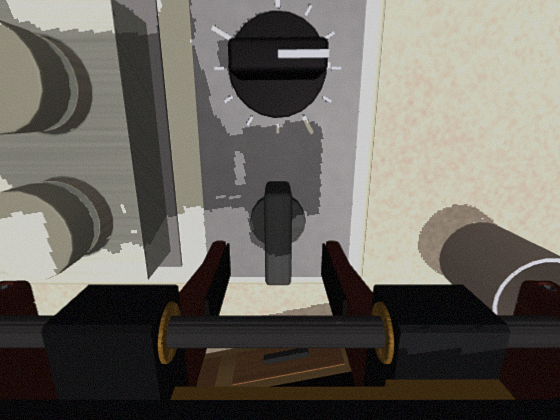

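Request:
apply_moves --increments '[{"dx": 0.0005, "dy": 0.0015, "dz": 0.015, "ax": 0, "ay": 0, "az": 0}, {"dx": 0.0005, "dy": 0.0015, "dz": 0.035, "ax": 0, "ay": 0, "az": 0}, {"dx": 0.0005, "dy": 0.0015, "dz": 0.05, "ax": 0, "ay": 0, "az": 0}, {"dx": 0.0005, "dy": 0.0015, "dz": 0.058, "ax": 0, "ay": 0, "az": 0}, {"dx": 0.0005, "dy": 0.0015, "dz": 0.059, "ax": 0, "ay": 0, "az": 0}]'

```text
time_s: 38.95
tcp_pos: [593.7, -119.4, 93.5]
eef_rot: [[-0.974, 0.225, -0.0], [0.225, 0.974, -0.0], [0.0, -0.0, -1.0]]
contact_force: [-0.4, 0.5, 0.1]
grip_width: 53.1
```

Request:
apply_moves --increments '[{"dx": 0, "dy": 0, "dz": 0, "ax": 0, "ay": 0, "az": 0}, {"dx": 0, "dy": 0, "dz": 0, "ax": 0, "ay": 0, "az": 0}, {"dx": 0, "dy": 0, "dz": 0, "ax": 0, "ay": 0, "az": 0}, {"dx": 0, "dy": 0, "dz": 0, "ax": 0, "ay": 0, "az": 0}, {"dx": 0, "dy": 0, "dz": 0, "ax": 0, "ay": 0, "az": 0}]' --claw 0 --force 50

```text
time_s: 39.37
tcp_pos: [594.0, -119.1, 94.3]
eef_rot: [[-0.974, 0.225, 0.001], [0.225, 0.974, -0.0], [-0.001, -0.0, -1.0]]
contact_force: [0.0, 0.0, -0.1]
grip_width: 22.8
```

Request:
apply_moves --increments '[{"dx": 0, "dy": 0, "dz": 0, "ax": 0, "ay": 0, "az": 0}, {"dx": 0, "dy": 0, "dz": 0, "ax": 0, "ay": 0, "az": 0}, {"dx": 0, "dy": 0, "dz": 0, "ax": 0, "ay": 0, "az": 0}]'

```text
time_s: 39.62
tcp_pos: [593.7, -120.2, 94.1]
eef_rot: [[-0.974, 0.226, 0.001], [0.226, 0.974, -0.002], [-0.001, -0.002, -1.0]]
contact_force: [-0.6, -5.3, 2.9]
grip_width: 17.7
```

Request:
apply_moves --increments '[{"dx": 0, "dy": -0.0012, "dz": 0, "ax": 0, "ay": 0, "az": 0.01}, {"dx": 0, "dy": -0.0012, "dz": 0, "ax": 0, "ay": 0, "az": 0.028}, {"dx": 0, "dy": -0.0012, "dz": 0, "ax": 0, "ay": 0, "az": 0.046}, {"dx": 0, "dy": -0.0012, "dz": 0, "ax": 0, "ay": 0, "az": 0.064}, {"dx": 0, "dy": -0.0012, "dz": 0, "ax": 0, "ay": 0, "az": 0.08}]'

```text
time_s: 40.03
tcp_pos: [593.8, -120.0, 94.1]
eef_rot: [[-0.742, 0.67, 0.001], [0.67, 0.742, -0.0], [-0.001, 0.001, -1.0]]
contact_force: [-0.4, -1.7, 3.1]
grip_width: 17.6
```

Request:
apply_moves --increments '[{"dx": 0, "dy": 0, "dz": 0, "ax": 0, "ay": 0, "az": 0.018}, {"dx": 0, "dy": 0, "dz": 0, "ax": 0, "ay": 0, "az": 0.036}, {"dx": 0, "dy": 0, "dz": 0, "ax": 0, "ay": 0, "az": 0.054}, {"dx": 0, "dy": 0, "dz": 0, "ax": 0, "ay": 0, "az": 0.07}, {"dx": 0, "dy": 0, "dz": 0, "ax": 0, "ay": 0, "az": 0.085}]'

```text
time_s: 40.45
tcp_pos: [594.0, -119.9, 94.1]
eef_rot: [[-0.298, 0.955, 0.002], [0.955, 0.298, 0.0], [-0.0, 0.002, -1.0]]
contact_force: [1.0, -0.8, 1.8]
grip_width: 18.2
```

```bash
python3 -c "
from h import *
go(593.5,-119.3,93,-13);print(robot.observe()['ft_torque'])
"
```

```text
t 40.45 tcp [ 594.  -119.9   94.1] yaw 17.33 w 18.2 F [ 1.  -0.8  1.8] j6 -32.0
d [ 0.0008 -0.0003  0.0011] a [ 0.0003 -0.      0.0842]
[-0.32429333  0.00521191 -0.14505529]
```

Request:
apply_moves --increments '[{"dx": 0, "dy": 0, "dz": 0, "ax": 0, "ay": 0, "az": 0.018}, {"dx": 0, "dy": 0, "dz": 0, "ax": 0, "ay": 0, "az": 0.036}, {"dx": 0, "dy": 0, "dz": 0, "ax": 0, "ay": 0, "az": 0.054}, {"dx": 0, "dy": 0, "dz": 0, "ax": 0, "ay": 0, "az": 0.07}, {"dx": 0, "dy": 0, "dz": 0, "ax": 0, "ay": 0, "az": 0.085}]'

```text
time_s: 40.87
tcp_pos: [594.3, -120.0, 94.2]
eef_rot: [[0.229, 0.973, 0.002], [0.973, -0.229, 0.0], [0.001, 0.002, -1.0]]
contact_force: [2.4, -0.3, 1.4]
grip_width: 17.9
```

Request:
apply_moves --increments '[{"dx": 0, "dy": 0, "dz": 0, "ax": 0, "ay": 0, "az": 0}, {"dx": 0, "dy": 0, "dz": 0, "ax": 0, "ay": 0, "az": 0}]'

```text
time_s: 41.03
tcp_pos: [594.3, -119.9, 94.1]
eef_rot: [[0.222, 0.975, 0.002], [0.975, -0.222, 0.0], [0.001, 0.002, -1.0]]
contact_force: [3.9, -0.1, 3.8]
grip_width: 18.0
```

```bash
python3 -c "
from h import *
go(593.5,-119.3,93,-13);print(robot.observe()['ft_torque'])
"
```

```text
t 41.03 tcp [ 594.3 -119.9   94.1] yaw -12.81 w 18.0 F [ 3.9 -0.1  3.8] j6 -1.8
d [ 0.0005 -0.0009  0.0011] a [ 0.0004 -0.0001  0.0005]
[-0.24232976 -0.3447572  -0.0235103 ]
```

The bar is at 90° with about zero torque. I'll release, rise and look.

Request:
apply_moves --increments '[{"dx": 0, "dy": 0, "dz": 0, "ax": 0, "ay": 0, "az": 0}, {"dx": 0, "dy": 0, "dz": 0, "ax": 0, "ay": 0, "az": 0}, {"dx": 0, "dy": 0, "dz": 0, "ax": 0, "ay": 0, "az": 0}, {"dx": 0, "dy": 0, "dz": 0, "ax": 0, "ay": 0, "az": 0}, {"dx": 0, "dy": 0, "dz": 0, "ax": 0, "ay": 0, "az": 0}]' --claw 0.6

```text
time_s: 41.45
tcp_pos: [593.1, -120.0, 92.9]
eef_rot: [[0.224, 0.975, -0.001], [0.975, -0.224, 0.0], [0.0, -0.001, -1.0]]
contact_force: [0.1, 0.1, 0.2]
grip_width: 47.7
```

Request:
apply_moves --increments '[{"dx": 0, "dy": 0, "dz": -0.02, "ax": 0, "ay": 0, "az": 0}, {"dx": 0, "dy": 0, "dz": -0.05, "ax": 0, "ay": 0, "az": 0}, {"dx": 0, "dy": 0, "dz": -0.09, "ax": 0, "ay": 0, "az": 0}, {"dx": 0, "dy": -0.03, "dz": -0.1, "ax": 0, "ay": 0, "az": 0}, {"dx": 0, "dy": -0.06, "dz": -0.1, "ax": 0, "ay": 0, "az": 0}]'

```text
time_s: 41.87
tcp_pos: [536.4, -107.1, 197.6]
eef_rot: [[0.224, 0.974, 0.006], [0.974, -0.224, -0.002], [-0.0, 0.006, -1.0]]
contact_force: [-0.3, -0.0, 0.2]
grip_width: 52.7
```

```bash
python3 -c "
from h import *
import pickle
grab_frame('scene')
cv2.imwrite('pics/sd23.png',grab_frame('side'))
pickle.dump((calibration('wrist'),robot.observe()),open('w23.pkl','wb'))
cv2.imwrite('pics/w23.png',grab_frame('wrist'))
go(484.2,-94.2,93,-13)
"
```

```text
t 42.02 tcp [ 534.  -106.4  193.9] yaw -12.97 w 52.6 F [-0.5  0.2  1.1] j6 -1.9
d [ 0.0007 -0.0514  0.1008] a [ 0.0001 -0.      0.0001]
```

View pics/w23.png

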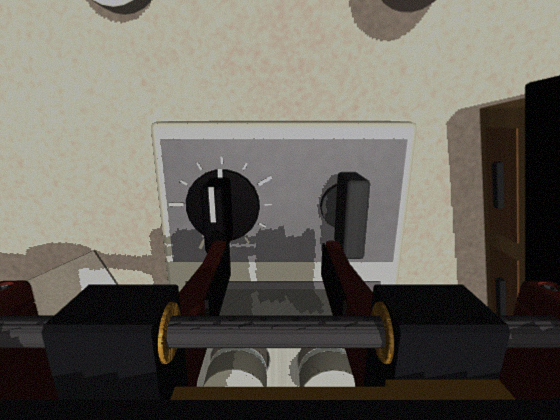

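View pics/sd23.png

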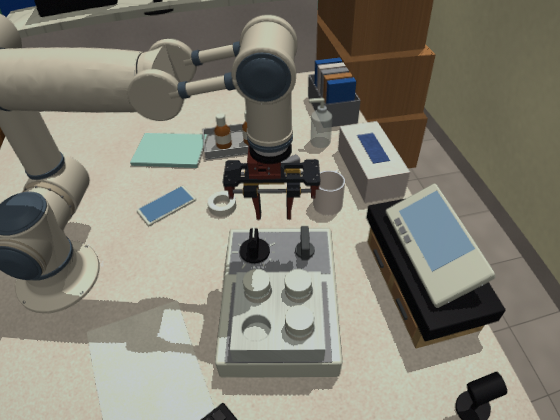

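The clamp stays along the shaker's y after release, so it's locked. Next is the timer, currently at click 3, with four more clicks (120°) to go.

Request:
apply_moves --increments '[{"dx": 0.0005, "dy": -0.03, "dz": 0, "ax": 0, "ay": 0, "az": 0}, {"dx": 0.0005, "dy": -0.05, "dz": 0.01, "ax": 0, "ay": 0, "az": 0}, {"dx": 0.0005, "dy": -0.0515, "dz": 0.03, "ax": 0, "ay": 0, "az": 0}, {"dx": 0.0005, "dy": -0.0515, "dz": 0.045, "ax": 0, "ay": 0, "az": 0}, {"dx": 0.0005, "dy": -0.0515, "dz": 0.045, "ax": 0, "ay": 0, "az": 0}]'

```text
time_s: 42.43
tcp_pos: [483.8, -94.3, 144.5]
eef_rot: [[0.225, 0.974, -0.005], [0.974, -0.225, 0.001], [0.0, -0.006, -1.0]]
contact_force: [-0.4, -0.3, 0.3]
grip_width: 52.8
```

```bash
python3 -c "
from h import *
import pickle
grab_frame('side');grab_frame('side');grab_frame('side');grab_frame('side')
go(484.2,-94.2,93,-13)
cv2.imwrite('pics/w24.png',grab_frame('wrist'))
"
```

```text
t 42.63 tcp [485.7 -94.8 149.4] yaw -12.98 w 52.4 F [-0.3 -0.9  0.9] j6 -2.0
d [ 0.0003 -0.0017  0.0564] a [0.0002 0.     0.    ]
```

View pics/w24.png

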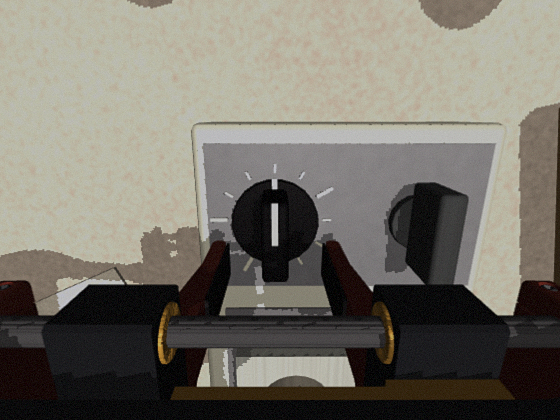

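The bar is centred at (275,225), with the pointer on the third mark after the long 0 mark. I'll descend and grip.

Request:
apply_moves --increments '[{"dx": 0, "dy": -0.0012, "dz": 0.015, "ax": 0, "ay": 0, "az": 0}, {"dx": 0, "dy": -0.0012, "dz": 0.035, "ax": 0, "ay": 0, "az": 0}, {"dx": 0, "dy": -0.0012, "dz": 0.05, "ax": 0, "ay": 0, "az": 0}, {"dx": 0, "dy": -0.0012, "dz": 0.055, "ax": 0, "ay": 0, "az": 0}, {"dx": 0, "dy": -0.0012, "dz": 0.055, "ax": 0, "ay": 0, "az": 0}]'

```text
time_s: 43.1
tcp_pos: [483.4, -94.3, 92.6]
eef_rot: [[0.225, 0.974, -0.002], [0.974, -0.225, 0.0], [0.0, -0.002, -1.0]]
contact_force: [1.2, 0.6, 0.3]
grip_width: 52.8
```

Request:
apply_moves --increments '[{"dx": 0, "dy": 0, "dz": 0, "ax": 0, "ay": 0, "az": 0}, {"dx": 0, "dy": 0, "dz": 0, "ax": 0, "ay": 0, "az": 0}, {"dx": 0, "dy": 0, "dz": 0, "ax": 0, "ay": 0, "az": 0}, {"dx": 0, "dy": 0, "dz": 0, "ax": 0, "ay": 0, "az": 0}, {"dx": 0, "dy": 0, "dz": 0, "ax": 0, "ay": 0, "az": 0}]' --claw 0 --force 50

```text
time_s: 43.52
tcp_pos: [484.0, -94.4, 94.1]
eef_rot: [[0.225, 0.974, 0.001], [0.974, -0.225, -0.0], [-0.0, 0.001, -1.0]]
contact_force: [0.6, 0.4, 0.3]
grip_width: 22.9
```

Request:
apply_moves --increments '[{"dx": 0, "dy": 0, "dz": 0, "ax": 0, "ay": 0, "az": 0}, {"dx": 0, "dy": 0, "dz": 0, "ax": 0, "ay": 0, "az": 0}, {"dx": 0, "dy": 0, "dz": 0, "ax": 0, "ay": 0, "az": 0}]'

```text
time_s: 43.77
tcp_pos: [485.1, -94.7, 94.1]
eef_rot: [[0.225, 0.974, 0.004], [0.974, -0.225, -0.001], [-0.0, 0.004, -1.0]]
contact_force: [5.0, -0.9, -0.6]
grip_width: 17.8
```

Request:
apply_moves --increments '[{"dx": 0, "dy": 0.001, "dz": 0, "ax": 0, "ay": 0, "az": 0.015}, {"dx": 0, "dy": 0.001, "dz": 0, "ax": 0, "ay": 0, "az": 0.032}, {"dx": 0, "dy": 0.001, "dz": 0, "ax": 0, "ay": 0, "az": 0.05}, {"dx": 0, "dy": 0.001, "dz": 0, "ax": 0, "ay": 0, "az": 0.067}, {"dx": 0, "dy": 0.001, "dz": 0, "ax": 0, "ay": 0, "az": 0.083}]'

```text
time_s: 44.18
tcp_pos: [485.4, -94.9, 94.0]
eef_rot: [[0.684, 0.729, 0.002], [0.729, -0.684, -0.001], [0.001, 0.002, -1.0]]
contact_force: [2.5, -0.8, 0.3]
grip_width: 17.7
```

Request:
apply_moves --increments '[{"dx": 0, "dy": 0, "dz": 0, "ax": 0, "ay": 0, "az": 0.017}, {"dx": 0, "dy": 0, "dz": 0, "ax": 0, "ay": 0, "az": 0.034}, {"dx": 0, "dy": 0, "dz": 0, "ax": 0, "ay": 0, "az": 0.051}, {"dx": 0, "dy": 0, "dz": 0, "ax": 0, "ay": 0, "az": 0.068}, {"dx": 0, "dy": 0, "dz": 0, "ax": 0, "ay": 0, "az": 0.084}]'

```text
time_s: 44.6
tcp_pos: [485.5, -95.1, 94.0]
eef_rot: [[0.958, 0.285, 0.002], [0.285, -0.958, -0.001], [0.002, 0.002, -1.0]]
contact_force: [2.9, -2.1, -0.5]
grip_width: 17.6
```

Request:
apply_moves --increments '[{"dx": 0, "dy": 0, "dz": 0, "ax": 0, "ay": 0, "az": 0.017}, {"dx": 0, "dy": 0, "dz": 0, "ax": 0, "ay": 0, "az": 0.034}, {"dx": 0, "dy": 0, "dz": 0, "ax": 0, "ay": 0, "az": 0.051}, {"dx": 0, "dy": 0, "dz": 0, "ax": 0, "ay": 0, "az": 0.068}, {"dx": 0, "dy": 0, "dz": 0, "ax": 0, "ay": 0, "az": 0.084}]'

```text
time_s: 45.02
tcp_pos: [485.5, -95.4, 94.0]
eef_rot: [[0.972, -0.236, 0.002], [-0.236, -0.972, -0.002], [0.003, 0.001, -1.0]]
contact_force: [3.0, -3.4, 0.1]
grip_width: 17.9
```

```bash
python3 -c "
from h import *
go(484.2,-94.2,93,-133);print(robot.observe()['ft_torque'])
"
```

```text
t 45.02 tcp [485.5 -95.4  94. ] yaw -103.67 w 17.9 F [ 3.  -3.4  0.1] j6 88.7
d [-0.0015 -0.0008  0.001 ] a [ 0.0001 -0.0005  0.0815]
[-0.38296375 -0.21366488  0.2112877 ]
```

Request:
apply_moves --increments '[{"dx": 0, "dy": 0, "dz": 0, "ax": 0, "ay": 0, "az": 0.017}, {"dx": 0, "dy": 0, "dz": 0, "ax": 0, "ay": 0, "az": 0.034}, {"dx": 0, "dy": 0, "dz": 0, "ax": 0, "ay": 0, "az": 0.051}, {"dx": 0, "dy": 0, "dz": 0, "ax": 0, "ay": 0, "az": 0.068}, {"dx": 0, "dy": 0, "dz": 0, "ax": 0, "ay": 0, "az": 0.082}]'

```text
time_s: 45.43
tcp_pos: [485.3, -95.6, 94.0]
eef_rot: [[0.729, -0.685, 0.002], [-0.685, -0.729, -0.002], [0.003, 0.0, -1.0]]
contact_force: [3.0, -4.0, -0.3]
grip_width: 17.7
```

Request:
apply_moves --increments '[{"dx": 0, "dy": 0, "dz": 0, "ax": 0, "ay": 0, "az": 0}, {"dx": 0, "dy": 0, "dz": 0, "ax": 0, "ay": 0, "az": 0}]'

```text
time_s: 45.6
tcp_pos: [485.4, -95.6, 94.0]
eef_rot: [[0.734, -0.679, 0.002], [-0.679, -0.734, -0.002], [0.003, 0.0, -1.0]]
contact_force: [3.3, -5.3, 1.0]
grip_width: 17.9
```

```bash
python3 -c "
from h import *
go(484.2,-94.2,93,-133);print(robot.observe()['ft_torque'])
"
```

```text
t 45.6 tcp [485.4 -95.6  94. ] yaw -132.75 w 17.9 F [ 3.3 -5.3  1. ] j6 117.7
d [-0.0018 -0.0003  0.001 ] a [ 0.     -0.0005  0.0007]
[-5.77648084e-01 -2.83600301e-01 -2.55235882e-04]
```

Torque is about zero at +120°. I'll release, lift straight up and look.

Request:
apply_moves --increments '[{"dx": 0, "dy": 0, "dz": 0, "ax": 0, "ay": 0, "az": 0}, {"dx": 0, "dy": 0, "dz": 0, "ax": 0, "ay": 0, "az": 0}, {"dx": 0, "dy": 0, "dz": 0, "ax": 0, "ay": 0, "az": 0}, {"dx": 0, "dy": 0, "dz": 0, "ax": 0, "ay": 0, "az": 0}, {"dx": 0, "dy": 0, "dz": 0, "ax": 0, "ay": 0, "az": 0}]' --claw 0.55

```text
time_s: 46.02
tcp_pos: [484.5, -94.3, 93.2]
eef_rot: [[0.733, -0.68, -0.001], [-0.68, -0.733, 0.0], [-0.001, 0.0, -1.0]]
contact_force: [0.3, 0.1, 0.3]
grip_width: 46.7
```

Request:
apply_moves --increments '[{"dx": 0, "dy": 0, "dz": -0.02, "ax": 0, "ay": 0, "az": 0}, {"dx": 0, "dy": 0, "dz": -0.05, "ax": 0, "ay": 0, "az": 0}, {"dx": 0, "dy": 0, "dz": -0.09, "ax": 0, "ay": 0, "az": 0}, {"dx": 0, "dy": 0, "dz": -0.13, "ax": 0, "ay": 0, "az": 0}, {"dx": 0, "dy": 0, "dz": -0.17, "ax": 0, "ay": 0, "az": 0}]'

```text
time_s: 46.43
tcp_pos: [484.2, -94.3, 264.9]
eef_rot: [[0.733, -0.68, -0.001], [-0.68, -0.733, 0.0], [-0.001, 0.0, -1.0]]
contact_force: [1.0, 0.5, 0.7]
grip_width: 48.4
```

```bash
python3 -c "
from h import *
go(484.2,-94.2,300,-133)
cv2.imwrite('pics/sc25.png',grab_frame('scene'))
cv2.imwrite('pics/sd25.png',grab_frame('side'))
cv2.imwrite('pics/w25.png',grab_frame('wrist'))
"
```

```text
t 46.43 tcp [484.2 -94.3 264.9] yaw -132.83 w 48.4 F [1.  0.5 0.7] j6 117.9
d [-0.0001 -0.0001 -0.0351] a [0.     0.0001 0.0005]
```

View pics/w25.png

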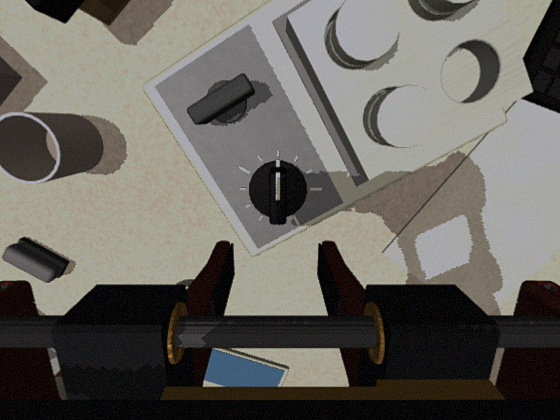

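View pics/sd25.png

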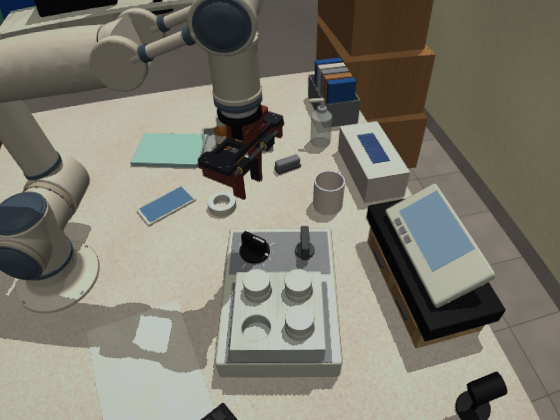

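View pics/sc25.png

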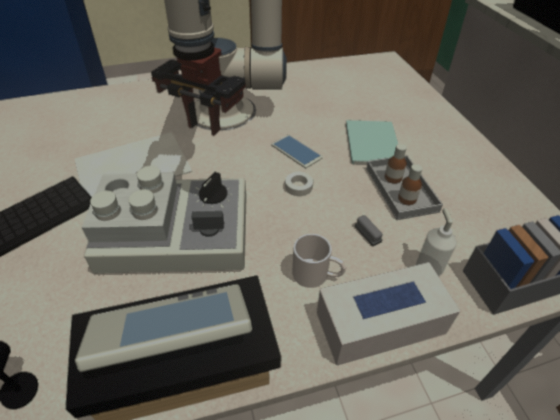

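```bash
python3 -c "
from h import *
i=cv2.imread('pics/w25.png');crop(i,170,60,350,250,'w25a.png',3)
i=cv2.imread('pics/sd25.png');crop(i,210,220,350,380,'sd25a.png',3.7)
i=cv2.imread('pics/sc25.png');crop(i,80,150,260,280,'sc25a.png',4.4)"
```

```text
(no output)
```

View pics/w25a.png

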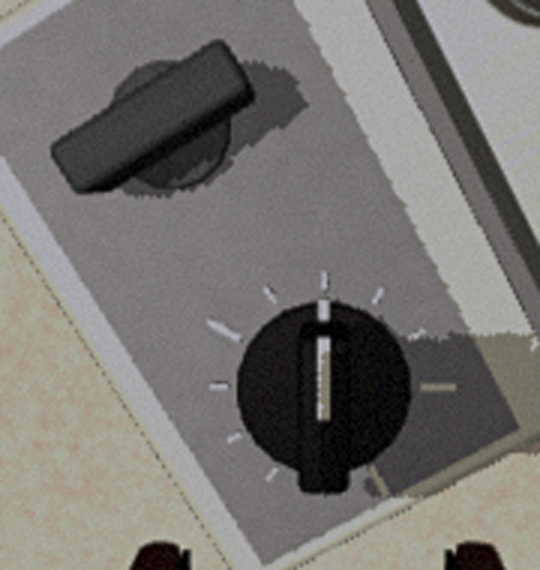

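View pics/sd25a.png

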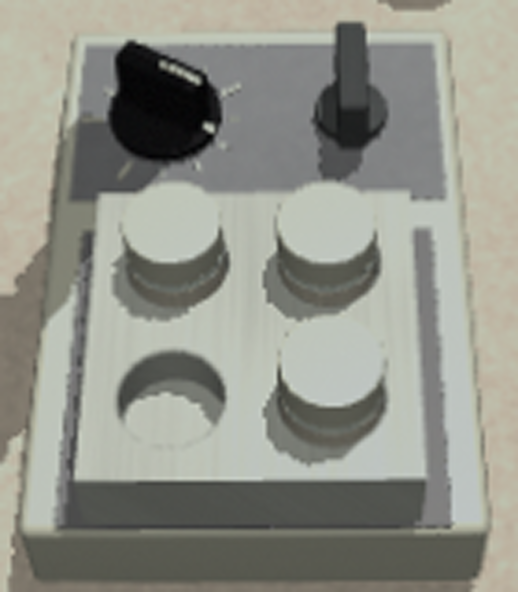

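View pics/sc25a.png

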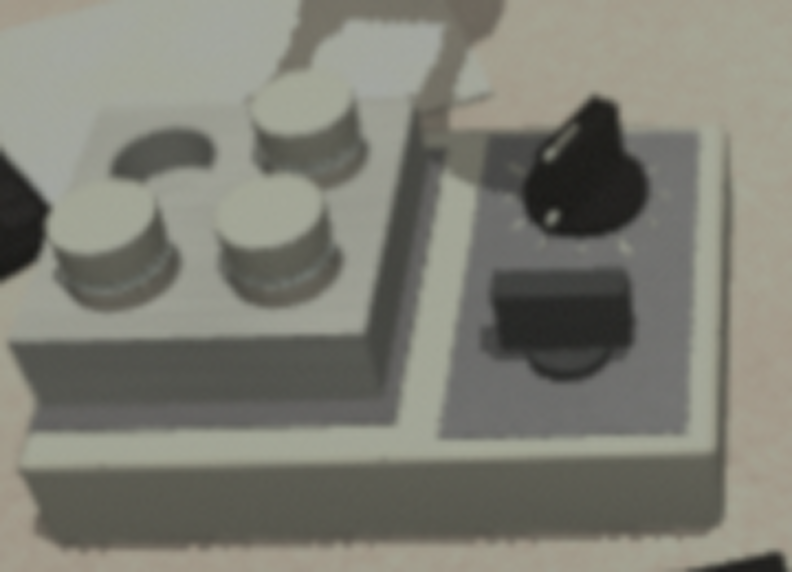

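The pointer is on the second mark past the long 5 mark, so click 7. The clamp is along y, the jars are seated level, the bottles are upright, and the bystanders haven't moved. I'm handing in.

```bash
python3 -c "
from h import *
print(robot.job_done()); print(robot.observe()['time_s'])"
```

```text
the job is handed in; nothing more can be done
None
the job is handed in; nothing more can be done
```

The job is done and handed in at about 46.6 s of the 210 s allowed; no verdict is reported.

- **Bottles:** both amber bottles stand upright in the steel tray.
- **Jars:** I found three jars, and each sits fully down in its own hole. The gripper height at release matched a foot at about 95 mm, the hole floor. The fourth hole is empty, and I saw no other jar on the counter.
- **Clamp:** I turned it 90° clockwise. The bar lies along the shaker's y and stayed there after release.
- **Timer:** I set it after the clamp, turning it 120° clockwise from click 3. The pointer sits on the second mark past the long 5 mark, which is click 7.
- **Bystanders:** the tape, stapler and mug look unmoved in the last pictures.

**Disagreements and failures:**
- The fixed cameras and the wrist camera differed by up to about 8 mm on the loose jars. I went by the wrist camera, and each grasp and insertion held.
- The first jar touched the hole wall lightly, at about 2 N, while going in.
- The first move call was refused because it left out some of the row values, and nothing moved.

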